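Put a rinsed sanding block into the drying cabinet and lock it

TASK

Put the sanding block away to dry: pull the drop-down door of the little drying cabinet all the way down, lay the block flat on the sloping rack inside, lengthwise up the slope and wholly on the rubber mat, and push the door fully shut again. Then turn the lock collar on the roof anticlockwise until its arm points straight to the front, over the door's top edge and in line with the mark on the roof; leave the other loose things where they are.

Things in the scene. Friction and masses are not known exactly. Their poses are not given: they have to be found in the camera images.
- cabinet: drying cabinet, fixed: grey box 150 deep, 250 wide, 217 high, inside 238 wide. Origin: centre of its underside; front looks along its -x. The front leans back 0.40 rad, from 75 mm in front of the origin at the foot to the origin's plane at the roof; below the door a fixed sill, 55 high. Roof underside 205, top 217 above the table. Reach in through the front, the tool leaning out square to the rack
- door (a joint): drop-down front door, hinged along its bottom edge: 0 shut (leaning back 0.40 rad), grows as it comes down towards the front, stop at 1.85 (0.12 rad short of level). Stiff hinge: it stays where it is left; moving it takes up to 4 N at the handle. Panel 236 wide, 177 long, 8 thick
- door_hinge (a point): middle of the door's hinge line, which runs along the cabinet's y axis: 62 mm in front of the cabinet's origin, 55 mm above the table
- door_grip (a point): centre of the door's handle: black round crossbar, diameter 18, 36 long along the cabinet's y, on a thin central stem; it lies 200 mm from the hinge line along the door and 24 mm out from its inner face, 6 mm in front of the cabinet's origin, 249 above the table when shut, 56 above it when down. Pinched end to end it turns between the fingers, so the tool may stay vertical while the door swings
- collar (a joint): angle of the lock collar on the roof: at 0 its arm points to the cabinet's left (its +y), it grows anticlockwise seen from above; locked at 1.571, where the arm points straight to the front (cabinet's -x); a stop at 1.85. It has light friction (0.06 N m) and stays where it is left
- collar_grip (a point): on the upright axis of the lock collar at gripping height: knurled metal ring, diameter 43, on the roof 70 mm left (+y) and 34 mm behind the cabinet's origin; this point is 25 mm above the roof, the collar's top 9 mm higher; the grip band runs from 13 mm below this point to its top. A flat arm (11 wide) sticks out below the band, 4 to 10 mm above the roof
- collar_arm (a point): outer end of the collar's arm, 51 mm from the collar's axis
- siphon_jar: bystander: taller jar (34 diameter, 72 high) with a pipe on its lid; origin under its centre
- mixing_cup: bystander: open mixing cup, 60 diameter, 42 high; origin under its centre
- eraser: bystander: eraser 21x48x13 lying on the table; origin under its centre
- mat (a point): centre of the top face of the black rubber mat (100 up the slope, 70 wide) on the aluminium rack inside: 4 mm behind the cabinet's origin, 52 above the table. The rack (100 wide) rises to the back at 0.37 rad (21 degrees): x runs up the slope, y is the cabinet's y, z is square to it, leaning to the front. A lip along the rack's front end, 51 mm from this point, stands 5 mm high
- block_center (a point): centre (half-way up) of the sanding block: 46 wide (x), 86 long (y), 25 high (z), grey with a pinkish top. It lies flat on the table to the left of the cabinet at the start, its long side roughly along the cabinet's y, at least 30 mm clear of the cabinet's side wall; grasp it across its width

How it is judged:
By the outcome, as a careful person would: the job done as asked, in the order asked, and still so for the second after the job is handed in, with the robot touching nothing.
It also fails if it takes over 72 s, if anything falls off the work surface, if the arm or the gripper's body presses on something with over 40 N, if the wrist force passes 120 N, or if a joint passes its speed limit or range.

ROBOT

A 6-joint arm with a two-finger parallel gripper is mounted at the origin on a cart in front of the work surface, level with it; the furniture and walls round the work are solid. World frame = base frame: x ahead of the robot, y to its left, z up, the work surface at z = 0. Lengths are in m, angles in rad, forces in N, time in s.
With the tool pointing down it reaches from about 0.35 to 0.775 m from the base axis. Payload 5.5 kg.
Tool frame: the origin (TCP) lies at the very end of the fingers, on their centre line; the grasp point (between the pads) lies 19 mm behind it; y points along the fingers, z is the direction in which the jaws open and shut, and the axes are right-handed (so a half turn about y gives the same grasp; the last joint's range is limited). The gripper opens to 85 mm and grips with 20 to 120 N. Pads are 22 mm wide; open, the fingers measure 114 mm over their backs; the gripper's body (76 mm by 85 mm) begins 54 mm behind the grasp point. The pads swing forward as they close: fully open they stand 13 mm farther back than shut.
Start: joints at [0.969, 0.313, 0.046, 1.304, 0, 1.431], TCP at [0.256, 0.515, 0.191] pointing down, gripper open.
Joint ranges: [-2.76, 2.76], [-0.86, 1.69], [-1.03, 1.26], [-2.2, 2.34], [-1.47, 1.5], [-3.14, 3.14]. Speed limits (rad/s): [2.57, 2.57, 3.14, 3.14, 3.14, 3.14].

INTERFACE

Orientations are given as a unit quaternion [w, x, y, z].
In Python, from workcell import env gives the robot as it stands.
- The arm moves only by the shell command python3 -m inch 'ROWS' [OPENING] [FORCE]. ROWS is JSON, a list that holds one entry, the list of rows, each a list of 4 numbers: the shift along the tool's x, y, z in mm, then the turn about the tool's y in degrees. In form: [[[tx, ty, tz, spin], ...]]. A call has 1 to 10 rows; each row is the pose to reach, as a shift and turn from the pose commanded when the call began, along the tool's axes at that moment; what a row does not reach only later rows make up. A row lasts 1/10 s, in which the tool goes at most 50 mm and 8.59 degrees, less where a joint would pass 70% of its speed; a pose out of reach is approached as far as the arm can. A call with a gripper value outside its range is refused whole. OPENING is the finger opening in mm, from 0 to 85.4, set as the call begins (- or left out, the last holds). The fingers move at their own pace and stop on an object; FORCE is the grip in N (left out, the last holds). Time passes only in rows, so rows that repeat a pose let the fingers close. It gives the time, the measured TCP pose, the force and the opening at its end, in the units of the state.
- env.get_state(): the state, without advancing time (a new reading comes with each control period).
- env.read_camera(name): name is "side" or "top"; returns the picture (480x640x3 uint8, blue, green, red); there is no depth.
- env.camera_model(name): a dict with "fx", "fy", "cx", "cy" (pixels), "distortion" ([k1, k2, p1, p2, k3] as OpenCV has them; the pictures are not rectified), "R" (3x3) and "t" (3): a world point X has camera coordinates R X + t. Camera axes: x right, y down, z forward; pixel columns grow to the right and rows downward; lengths in m; the calibration is good to about 2 mm. A picture is of the moment at which its call begins. camera_model takes no time and is no camera call.
- env.hand_in(): hands the job in, once; it reports no verdict.
The state is a dict: "clock": time; "joint_pos": joint angles; "qvel": joint speeds; "tau": joint torques, N m; "tcp_pos": TCP position; "orientation": TCP orientation; "wrist_force": force on the tool from outside, world axes, zero at the start; "ft_torque": the same for the moment, N m; "finger_gap": finger opening in m.
Only numpy, scipy, OpenCV 4.12 (cv2) and the standard library are available. Lean on these libraries where they do the work, as an engineer would, in place of code of your own. Each camera call takes 0.05 s, during which the arm holds its last target.

## Working session

There is one attempt and no reset: what is moved stays moved. The work goes in short steps, Python scripts to look and compute and a shell command to move; the robot and the scene stay as the last step left them, time stands still between calls to the robot, and variables do not carry over. Pictures are saved under pics/ and viewed, and the job is handed in when it is done.

```bash
ls; mkdir -p pics
python3 - <<'E'
from workcell import env
import cv2
for n in("side","top"):
    cv2.imwrite(f"pics/{n}0.png",env.read_camera(n)); print(env.camera_model(n))
print(env.get_state())
E
```

```text
pics
{'fx': 481.5026872802849, 'fy': 481.5026872802849, 'cx': 311.97634531569656, 'cy': 235.4232303102447, 'distortion': array([-0.04449397,  0.        ,  0.        ,  0.        ,  0.        ]), 'R': array([[ 0.89297105, -0.44949616, -0.0235777 ],
       [-0.31469954, -0.5860168 , -0.74669171],
       [ 0.32181813,  0.67419397, -0.66475227]]), 't': array([-0.39952865,  0.41399376,  0.65410676])}
{'fx': 522.6411893043069, 'fy': 522.6411893043069, 'cx': 317.0018922620307, 'cy': 236.2899583344199, 'distortion': array([-0.02111819,  0.        ,  0.        ,  0.        ,  0.        ]), 'R': array([[ 0.01531765, -0.99986473,  0.00599176],
       [-0.98721445, -0.01607418, -0.15858515],
       [ 0.15866001, -0.003486  , -0.98732712]]), 't': array([0.17896626, 0.57868524, 0.98612301])}
{'clock': 0.1, 'joint_pos': array([9.69406852e-01, 3.13896245e-01, 4.51144738e-02, 1.30359177e+00,
       1.12413526e-05, 1.43118504e+00]), 'qvel': array([-5.61798830e-05, -1.63368617e-03,  3.86979742e-04,  1.13639793e-03,
        2.52618510e-03,  2.25013814e-03]), 'tau': array([ 2.59164713e-03, -4.81725883e+01,  2.99243653e+01,  1.26949817e-02,
       -2.01629355e-04,  1.13496071e-05]), 'tcp_pos': array([0.25590984, 0.51435164, 0.19062356]), 'orientation': array([-0.68782394,  0.68886065, -0.16202208,  0.16161086]), 'wrist_force': array([-0.75371364, -0.03360512,  0.34844201]), 'ft_torque': array([0.01203304, 0.0197509 , 0.02922945]), 'finger_gap': 0.08575319624398556}
```

View pics/side0.png

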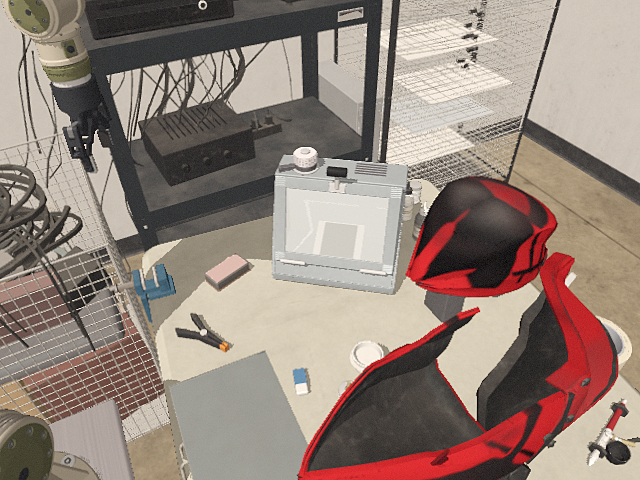

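View pics/top0.png

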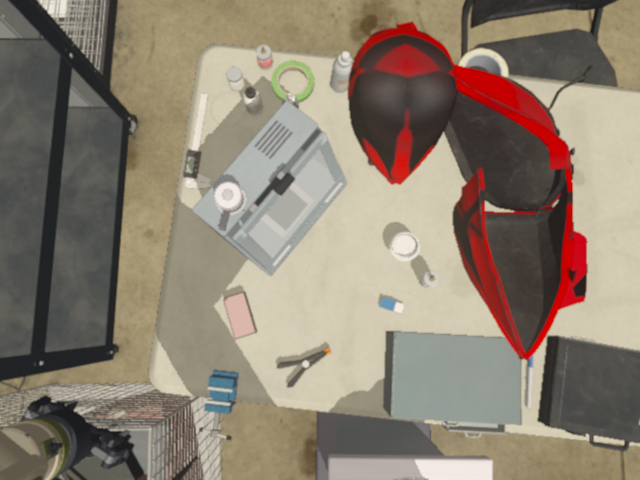

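```bash
cat > h.py <<'E'
import numpy as np, cv2
from workcell import env
def cam(n):
    m=env.camera_model(n); K=np.array([[m['fx'],0,m['cx']],[0,m['fy'],m['cy']],[0,0,1]])
    return K,m['distortion'],m['R'],m['t']
def ray(n,uv):
    K,d,R,t=cam(n); p=cv2.undistortPoints(np.array([[uv]],float),K,d)[0,0]
    v=R.T@np.array([p[0],p[1],1]); return -R.T@t, v/np.linalg.norm(v)
def onz(n,uv,z):
    o,v=ray(n,uv); return o+v*(z-o[2])/v[2]
def tri(uvs,uvt):
    o1,v1=ray("side",uvs);o2,v2=ray("top",uvt)
    s=np.linalg.lstsq(np.c_[v1,-v2],o2-o1,rcond=None)[0]
    a=o1+s[0]*v1;b=o2+s[1]*v2
    return (a+b)/2,np.linalg.norm(a-b)
def proj(n,X):
    K,d,R,t=cam(n); return cv2.projectPoints(np.array(X,float).reshape(-1,1,3),cv2.Rodrigues(R)[0],t,K,d)[0][:,0]
def crop(n,name,x,y,w,h,s,img=None):
    im=env.read_camera(n) if img is None else img
    cv2.imwrite("pics/"+name,cv2.resize(im[y:y+h,x:x+w],None,fx=s,fy=s,interpolation=cv2.INTER_CUBIC)); return im
E
python3 - <<'E'
from h import *
crop("top","tz.png",180,90,180,260,2.3,cv2.imread("pics/top0.png"))
crop("side","sz.png",190,130,240,260,2.3,cv2.imread("pics/side0.png"))
E
```

```text
(no output)
```

View pics/tz.png

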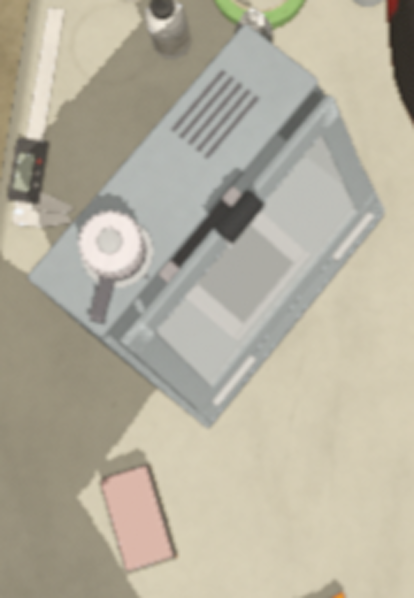

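View pics/sz.png

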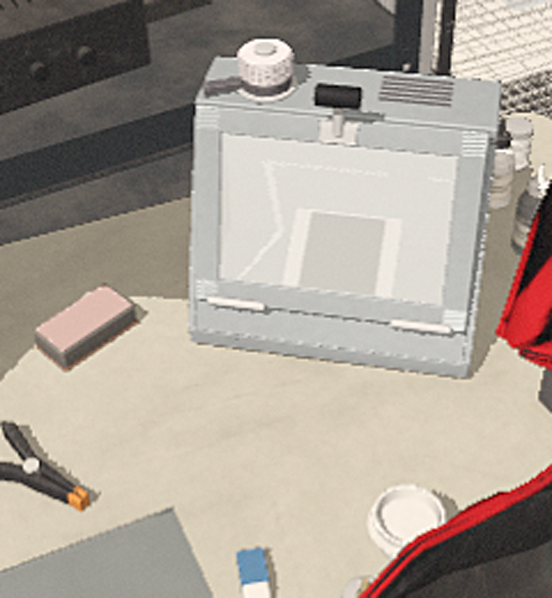

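Run:
```python
from h import *
np.set_printoptions(precision=4,suppress=True)
z=lambda a,b:(180+(a+.5)/2.3-.5,90+(b+.5)/2.3-.5)
s=lambda a,b:(190+(a+.5)/2.3-.5,130+(b+.5)/2.3-.5)
bl=onz("top",z(30,276),.217);br=onz("top",z(247,25),.217)
fl=onz("top",z(210,427),0);fr=onz("top",z(383,213),0)
print(bl,br,fl,fr)
for a,b in((bl,br),(fl,fr)):
    e=a-b;print(np.linalg.norm(e),np.arctan2(-e[0],e[1]))
e=(bl-br)+(fl-fr);yaw=np.arctan2(-e[0],e[1]);x=np.array([np.cos(yaw),np.sin(yaw),0]);y=np.array([-x[1],x[0],0])
C=(bl+br+fl+fr)/4;C[2]=0
print("yaw",yaw,"C",C,[ ((p-C)@x,(p-C)@y) for p in (bl,br,fl,fr)])
fs=[onz("side",s(*p),0) for p in((190,342),(468,376))];print("side foot",fs,np.linalg.norm(fs[0]-fs[1]),[((p-C)@x,(p-C)@y) for p in fs])
col=onz("top",z(109,240),.251);print("collar top",(col-C)@x,(col-C)@y)
g=tri(s(338,96),z(239,217));print("handle",g,(g[0]-C)@x,(g[0]-C)@y)
# block: mask
im=cv2.imread("pics/top0.png");hsv=cv2.cvtColor(im,cv2.COLOR_BGR2HSV)
roi=np.zeros(im.shape[:2],np.uint8);roi[270:360,210:280]=255
i=im.astype(int);m=((i[:,:,2]-i[:,:,1]>20)*255).astype(np.uint8)&roi
c=max(cv2.findContours(m,0,2)[0],key=cv2.contourArea);P=np.array([onz("top",q[0].astype(float),.025)[:2] for q in c],np.float32)
r=cv2.minAreaRect(P);print("block",r,cv2.boxPoints(r))
print("eraser/cup",onz("top",(391,304),.013),onz("top",(405,245),.042),onz("top",(428,279),.072))
```

```text
[0.5894 0.395  0.217 ] [0.7832 0.2436 0.217 ] [0.501  0.2804 0.    ] [0.6988 0.1283 0.    ]
0.2458872611073467 0.907389198142635
0.24952499979877485 0.9156027933482825
yaw 0.9115261515201563 C [0.6431 0.2618 0.    ] [(np.float64(0.07240604371093134), np.float64(0.12398814351743469)), (np.float64(0.07138882247712863), np.float64(-0.12189701348850172)), (np.float64(-0.07240604371093132), np.float64(0.12371589817182764)), (np.float64(-0.07138882247712865), np.float64(-0.1258070282007606))]
side foot [array([0.4982, 0.2854, 0.    ]), array([0.6977, 0.1331, 0.    ])] 0.2510074127740889 [(np.float64(-0.07010955200480284), np.float64(0.12900862831740642)), (np.float64(-0.06827629262847566), np.float64(-0.12199208966483552))]
collar top 0.0354782393965002 0.07099262053830636
handle (array([0.6262, 0.2437, 0.2513]), np.float64(0.0007870968536067444)) -0.024723940372005034 0.0022654218079508075
block ((0.4203450679779053, 0.33920761942863464), (0.08236359059810638, 0.04192058742046356), 18.89990997314453) [[0.3746 0.3457]
 [0.3882 0.306 ]
 [0.4661 0.3327]
 [0.4525 0.3724]]
eraser/cup [0.4464 0.038  0.013 ] [0.5617 0.0137 0.042 ] [ 0.4927 -0.0242  0.072 ]
```

```bash
cat >> h.py <<'E'
from scipy.spatial.transform import Rotation as Ro
np.set_printoptions(precision=4,suppress=True)
yaw=.9115; XC=np.array([np.cos(yaw),np.sin(yaw),0]);YC=np.array([-XC[1],XC[0],0])
C=np.array([.6431,.2618,0])+.0015*XC+.0015*YC
def cw(x,y,z): return C+x*XC+y*YC+np.array([0,0,z])
def wc(p): d=np.asarray(p)-C; return np.array([d@XC,d@YC,d[2]])
def plan(tgt,psi):
    "tgt world TCP, psi = wanted angle of tool x (mod pi) in world -> row"
    s=env.get_state(); q=s['orientation']; R=Ro.from_quat([q[1],q[2],q[3],q[0]]).as_matrix()
    sh=R.T@(np.asarray(tgt)-s['tcp_pos'])*1000
    cur=np.arctan2(R[1,0],R[0,0]); d=(psi-cur+np.pi/2)%np.pi-np.pi/2
    spin=-d*np.sign(-R[2,1])   # y down: positive spin turns clockwise
    print("row",np.r_[sh,np.degrees(spin)].round(1),"psi",round(cur,3),"tooly",R[:,1].round(4),"j",s['joint_pos'].round(3),"t",round(s['clock'],2),"tcp",s['tcp_pos'].round(4), "cab",(wc(s['tcp_pos'])*1000).round(1),"F",s['wrist_force'].round(1),"gap",round(s['finger_gap']*1000,1))
E
python3 - <<'E'
from h import *
plan([.6262,.2437,.40],yaw)
E
```

```text
row [ 452.  -209.4  -77.7  -78.7] psi -0.462 tooly [-0.0009 -0.0013 -1.    ] j [0.969 0.314 0.045 1.304 0.    1.431] t 0.1 tcp [0.2559 0.5144 0.1906] cab [-39.1 459.2 190.6] F [-0.8 -0.   0.3] gap 85.8
```

```bash
python3 -m inch '[[[0,-50,0,0],[0,-100,0,0],[0,-150,0,-8],[20,-200,-3,-16],[65,-209,-11,-24],[110,-209,-19,-32],[155,-209,-27,-40],[200,-209,-35,-48],[245,-209,-43,-56],[290,-209,-50,-64]]]' 55 40
python3 - <<'E'
from h import *
plan([.6262,.2437,.34],yaw)
E
```

```text
clock: 1.1
tcp_pos: [0.4947, 0.3394, 0.4002]
orientation: [0.669, -0.669, -0.229, 0.23]
wrist_force: [0.3, 1.0, -0.4]
finger_gap: 0.0553
row [  45.1   60.1 -156.3  -14.4] psi 0.661 tooly [-0.0005 -0.0001 -1.    ] j [ 0.467  0.443  0.757  1.885  0.    -0.193] t 1.1 tcp [0.4947 0.3394 0.4002] cab [-31.1 163.3 400.2] F [ 0.3  1.  -0.4] gap 55.3
```

```bash
python3 -m inch '[[[12,0,-43,-5],[24,0,-86,-10],[36,10,-128,-14.4],[45,30,-156,-14.4],[45,60,-156,-14.4],[45,60,-156,-14.4],[45,60,-156,-14.4]]]'
python3 - <<'E'
from h import *
plan([.6262,.2437,.230],yaw)
crop("top","tz1.png",180,90,180,260,2.3);crop("side","sz1.png",190,30,240,260,2.3)
E
```

```text
clock: 1.8
tcp_pos: [0.6234, 0.2444, 0.3403]
orientation: [0.636, -0.635, -0.309, 0.31]
wrist_force: [-0.0, -1.0, 1.6]
finger_gap: 0.0549
row [  1.3 110.3  -2.8  -0.3] psi 0.907 tooly [-0.0024 -0.0004 -1.    ] j [ 0.254  0.575  0.818  1.816  0.    -0.653] t 1.8 tcp [0.6234 0.2444 0.3403] cab [-27.3   3.4 340.3] F [-0.  -1.   1.6] gap 54.9
```

View pics/sz1.png

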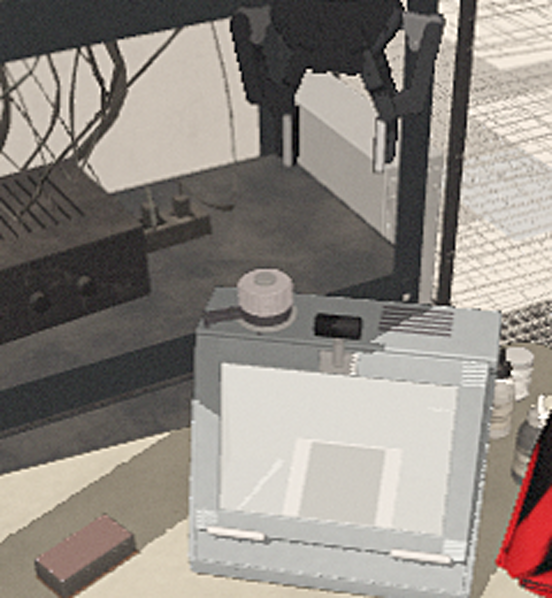

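View pics/tz1.png

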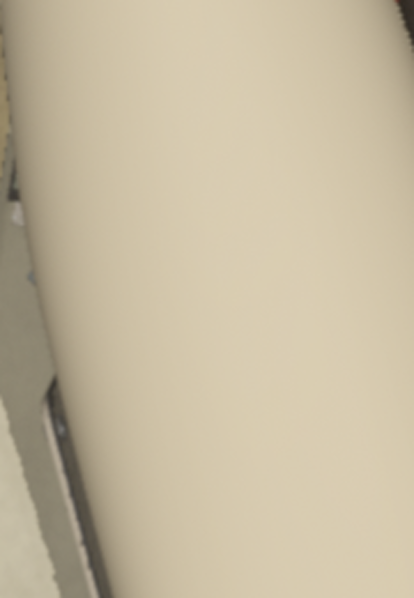

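```bash
python3 -m inch '[[[1.3,40,-2.5,0],[1.3,80,-2.5,0],[1.3,95,-2.5,0],[1.3,103,-2.5,0],[1.3,110,-2.5,0],[1.3,110,-2.5,0]]]'
python3 - <<'E'
from h import *
plan([.6262,.2437,.230],yaw)
crop("side","sz2.png",190,80,240,220,2.3)
E
```

```text
clock: 2.5
tcp_pos: [0.6282, 0.2448, 0.2323]
orientation: [-0.635, 0.636, 0.311, -0.309]
wrist_force: [-0.2, 0.3, 0.4]
finger_gap: 0.0551
row [-2.1  2.3  0.9 -0.2] psi 0.907 tooly [ 0.0035  0.001  -1.    ] j [ 0.253  0.515  0.449  1.501  0.    -0.655] t 2.5 tcp [0.6282 0.2448 0.2323] cab [-24.1  -0.2 232.3] F [-0.2  0.3  0.4] gap 55.1
```

View pics/sz2.png

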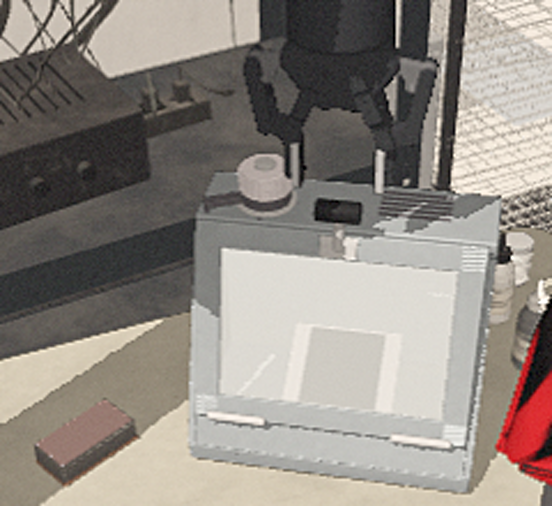

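Run:
```python
from h import *
for n in("side","top"):
    u=proj(n,[env.get_state()['tcp_pos'],[.6262,.2437,.2513],[.256,.514,.19]]);print(n,u)
    K,d,R,t=cam(n);print(-R.T@t)
    print(proj(n,[cw(-.006,0,.249),cw(0.075,.125,.217),cw(0.075,-.125,.217),cw(0.,.125,.217),cw(0.,-.125,.217),cw(-.075,.125,0),cw(-.075,-.125,0)]))
```

```text
side [[337.4949 179.5457]
 [336.8975 171.3884]
 [109.1801 180.7121]]
[ 0.2765 -0.378   0.7345]
[[339.019  166.2643]
 [283.4509 152.1042]
 [408.9705 162.8997]
 [274.1661 172.9521]
 [407.2069 185.3324]
 [273.0855 279.7378]
 [393.7752 295.2316]]
top [[283.6442 186.0503]
 [283.5213 184.2742]
 [112.2777 414.7402]]
[0.4121 0.1917 1.0643]
[[274.2042 176.6686]
 [189.9087 209.3594]
 [285.4044  98.1407]
 [224.4707 237.3412]
 [319.538  124.1597]
 [270.5752 276.7692]
 [346.3609 183.7703]]
```

Run:
```python
from h import *
im=crop("side","sz3.png",270,90,140,110,5)
print(proj("side",[[.6234,.2444,.3403]]))
```

```text
[[335.7547 126.7248]]
```

View pics/sz3.png

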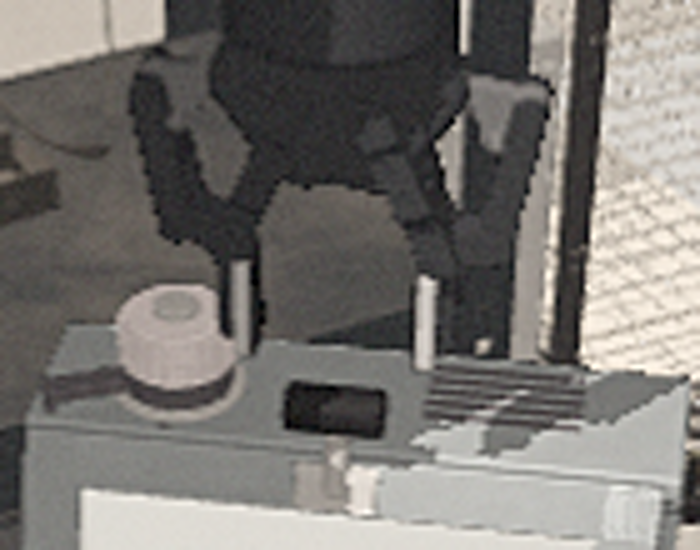

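Run:
```python
from h import *
a=cv2.imread("pics/side0.png")[90:210,30:150];b=cv2.imread("pics/top0.png")[370:480,20:160]
a=cv2.resize(a,None,fx=3,fy=3);b=cv2.resize(b,None,fx=3,fy=3)
cv2.circle(a,(int((109.2-30)*3),int((180.7-90)*3)),4,(0,255,0),1);cv2.circle(b,(int((112.3-20)*3),int((414.7-370)*3)),4,(0,255,0),1)
c=np.zeros((360,790,3),np.uint8);c[:360,:360]=a;c[:330,370:790]=b;cv2.imwrite("pics/g0.png",c)
```

```text
(no output)
```

View pics/g0.png

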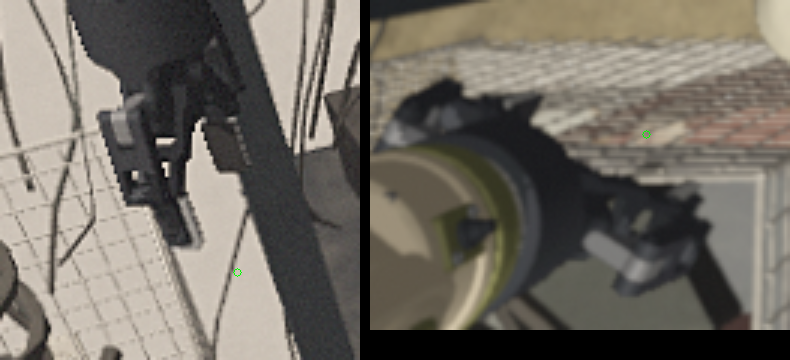

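```bash
python3 -m inch '[[[0,-40,0,0],[0,-60,0,0],[0,-60,0,0],[0,-60,0,0],[0,-60,0,0],[0,-60,0,0],[0,-60,0,0],[0,-60,0,0]]]' 0
python3 - <<'E'
from h import *
s=env.get_state();p=s['tcp_pos'];print(proj("side",[p,p+[0,0,.019]]),s['finger_gap'],p,s['orientation'])
im=crop("side","sz4.png",250,50,160,130,5)
u=proj("side",[p])[0];cv2.circle(im,tuple(int(v) for v in u),2,(0,255,0),1)
crop("side","sz4.png",250,50,160,130,5,im)
crop("top","tz4.png",180,90,180,260,2.3)
E
```

```text
clock: 3.4
tcp_pos: [0.6268, 0.244, 0.2898]
orientation: [0.636, -0.636, -0.309, 0.31]
wrist_force: [0.4, 0.1, 0.5]
finger_gap: -0.0004
[[337.376  152.5654]
 [337.4969 142.9425]] -0.00035166371472242333 [0.6268 0.244  0.2898] [ 0.6358 -0.6356 -0.3093  0.31  ]
```

View pics/sz4.png

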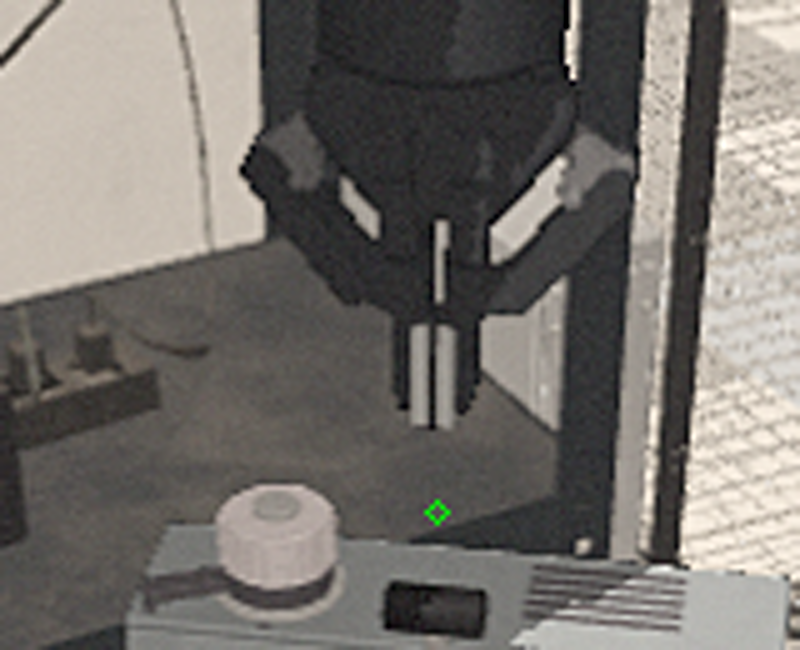

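Run:
```python
from h import *
print(tri((71,131),(104,454)))
# pic4 closed: intersect tip ray: at TCP xy vertical, or at TCP height
o,v=ray("side",(336.6,135.6));p=np.array([.6268,.244,.2898])
print("at z", o+v*(p[2]-o[2])/v[2]); 
A=np.c_[v,-np.array([0,0,1])];s=np.linalg.lstsq(A,p-o,rcond=None)[0];print("on vertical",o+v*s[0],p+[0,0,s[1]])
u=cv2.imread("pics/top0.png");
```

```text
(array([0.228 , 0.4695, 0.3322]), np.float64(0.0050718512409836216))
at z [0.6535 0.2949 0.2898]
on vertical [0.6254 0.2448 0.3229] [0.6268 0.244  0.3229]
```

View pics/tz4.png

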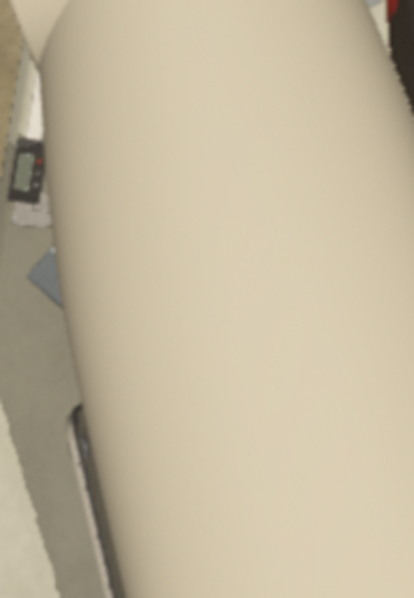

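```bash
python3 -m inch '[[[0,0,0,0],[0,0,0,0],[0,25,0,0],[0,45,0,0],[0,58,0,0],[0,62,0,0],[0,66,0,0],[0,70,0,0],[0,74,0,0],[0,74,0,0]]]' 55
python3 - <<'E'
from h import *
plan([.6262,.2437,.20],yaw)
crop("side","sz5.png",250,80,160,130,5)
E
```

```text
clock: 4.5
tcp_pos: [0.6271, 0.244, 0.2163]
orientation: [0.636, -0.636, -0.31, 0.31]
wrist_force: [0.6, -0.2, -0.5]
finger_gap: 0.0547
row [-0.8 16.3  0.5 -0.3] psi 0.907 tooly [-0.  0. -1.] j [ 0.252  0.514  0.409  1.465  0.    -0.655] t 4.5 tcp [0.6271 0.244  0.2163] cab [-25.4   0.3 216.3] F [ 0.6 -0.2 -0.5] gap 54.7
```

View pics/sz5.png

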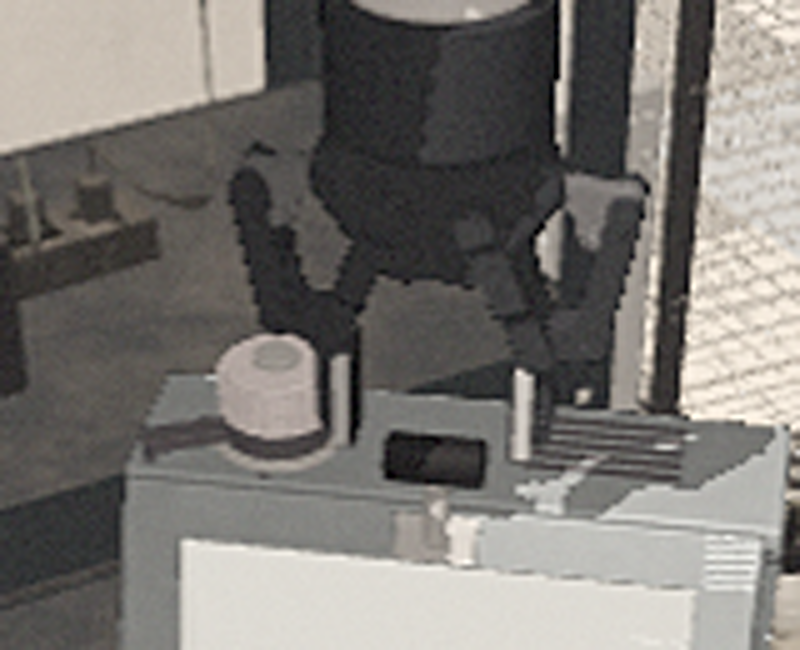

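Run:
```python
from h import *
im=env.read_camera("side")[140:185,270:370]
im=np.clip(255*(im/255.)**.5,0,255).astype(np.uint8)
cv2.imwrite("pics/sz6.png",cv2.resize(im,None,fx=8,fy=8,interpolation=cv2.INTER_NEAREST))
print(wc(cam("side")[2].T@-cam("side")[3]))
```

```text
[-0.7317 -0.1037  0.7345]
```

View pics/sz6.png

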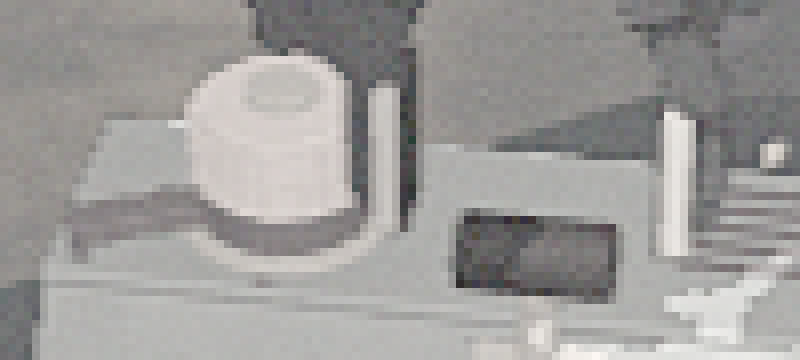

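Run:
```python
from h import *
p=env.get_state()['tcp_pos']
for uv in((337.4,170.3),):
  for off in(-.011,0):
    o,v=ray("side",uv);q=p+off*XC
    A=np.c_[v,-np.array([0,0,1])];s=np.linalg.lstsq(A,q-o,rcond=None)[0];print(q,"tip z",q[2]+s[1], np.linalg.norm(o+v*s[0]-q-[0,0,s[1]]))
# handle by side alone, on the door arc
im=cv2.imread("pics/side0.png")
m=((im.max(2)<50)*255).astype(np.uint8);roi=np.zeros_like(m);roi[160:182,320:355]=255;m&=roi
print("side handle",cv2.moments(m,True)['m10']/m.astype(bool).sum(),cv2.moments(m,True)['m01']/m.astype(bool).sum(),cv2.boundingRect(m))
im=cv2.imread("pics/top0.png")
m2=((im.max(2)<50)*255).astype(np.uint8);roi=np.zeros_like(m2);roi[165:205,265:305]=255;m2&=roi
n=m2.astype(bool).sum();M=cv2.moments(m2,True);print("top handle",M['m10']/n,M['m01']/n,cv2.boundingRect(m2))
for y in range(168,200): print(''.join('#' if a else '.' for a in m2[y,268:300]))
for y in range(160,182): print(''.join('#' if a else '.' for a in m[y,320:355]))
for th in(0,.03,.06,.09,.12):
    a=.2796-th; q=cw(-.062+.2014*np.sin(a),0,.055+.2014*np.cos(a)); print(th,q,proj("side",[q]),proj("top",[q]))
```

```text
[0.6204 0.2354 0.2167] tip z 0.2604259585900681 0.0017990537559818395
[0.6272 0.2441 0.2167] tip z 0.253087932782046 0.00020154912353142557
side handle 336.56976744186045 172.37209302325581 (327, 167, 20, 10)
top handle nan nan (0, 0, 0, 0)
................................
................................
................................
................................
................................
................................
................................
................................
................................
................................
................................
................................
................................
................................
................................
................................
................................
................................
................................
................................
................................
................................
................................
................................
................................
................................
.
[... 706 characters left out ...]
..###########.#.#.#.#.........
.......###################.........
..............############.........
...................................
...................................
...................................
...................................
...................................
0 [0.6389 0.2588 0.2486] [[338.9811 166.588 ]] [[274.425  176.8974]]
0.03 [0.6353 0.2542 0.2502] [[338.5046 167.6361]] [[277.1579 178.8318]]
0.06 [0.6317 0.2496 0.2516] [[338.0171 168.7936]] [[279.9335 180.822 ]]
0.09 [0.6281 0.2449 0.2528] [[337.5191 170.0611]] [[282.7479 182.8655]]
0.12 [0.6245 0.2402 0.2538] [[337.011 171.439]] [[285.597  184.9593]]<stdin>:13: RuntimeWarning: invalid value encountered in divide
```

```bash
python3 - <<'E'
from h import *
plan([.6252,.2412,.1995],yaw)
E
python3 -m inch '[[[-3,0,0,0],[-3,4,0,0],[-3,8,0,0],[-3,11,0,0],[-3,14,0,0],[-3,14,0,0]]]'
python3 - <<'E'
from h import *
plan([.6252,.2412,.1995],yaw)
im=env.read_camera("side")[120:190,280:390]
im=np.clip(255*(im/255.)**.6,0,255).astype(np.uint8)
cv2.imwrite("pics/sz7.png",cv2.resize(im,None,fx=7,fy=7,interpolation=cv2.INTER_NEAREST))
E
```

```text
row [-3.5 17.2 -0.2 -0.3] psi 0.907 tooly [ 0.0003  0.0002 -1.    ] j [ 0.252  0.514  0.41   1.466  0.    -0.655] t 4.6 tcp [0.6272 0.2441 0.2167] cab [-25.3   0.2 216.7] F [0.  0.  0.1] gap 54.9
clock: 5.2
tcp_pos: [0.6249, 0.2416, 0.2016]
orientation: [0.636, -0.636, -0.309, 0.31]
wrist_force: [-0.1, 0.1, 0.4]
finger_gap: 0.0547
row [-0.1  2.1 -0.5 -0.3] psi 0.907 tooly [-0.0011 -0.0002 -1.    ] j [ 0.249  0.509  0.364  1.428  0.    -0.657] t 5.2 tcp [0.6249 0.2416 0.2016] cab [-28.6   0.5 201.6] F [-0.1  0.1  0.4] gap 54.7
```

View pics/sz7.png

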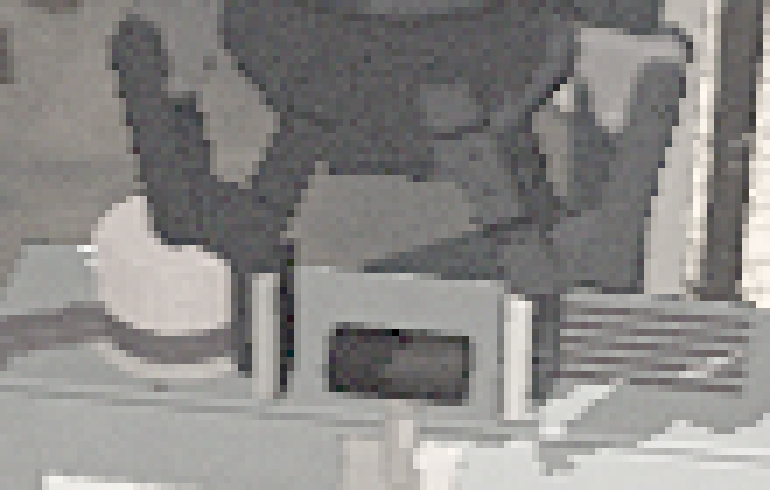

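```bash
python3 -m inch '[[[0,3,0,0],[0,6,0,0],[0,6,0,0],[0,6,0,0],[0,6,0,0],[0,6,0,0],[0,6,0,0]]]' 30 40
python3 - <<'E'
from h import *
plan([.6252,.2412,.1995],yaw)
E
```

```text
clock: 5.95
tcp_pos: [0.6263, 0.2426, 0.1984]
orientation: [0.636, -0.636, -0.311, 0.308]
wrist_force: [0.3, 2.2, 5.6]
finger_gap: 0.0354
row [-1.8 -1.1 -0.  -0.3] psi 0.907 tooly [ 0.0039  0.0022 -1.    ] j [ 0.25   0.507  0.353  1.413  0.001 -0.657] t 5.95 tcp [0.6263 0.2426 0.1984] cab [-26.9   0.1 198.4] F [0.3 2.2 5.6] gap 35.4
```

Run:
```python
import numpy as np
r=201.4;a0=.173
A=np.linspace(a0,-1.585,28)
for i in range(0,27,9):
    b=A[i]; print(round(b,3),[[round(r*(np.sin(c)-np.sin(b)),1),round(-r*(np.cos(c)-np.cos(b)),1)] for c in A[i+1:i+10]])
```

```text
0.173 [[np.float64(-13.0), np.float64(-1.8)], [np.float64(-26.1), np.float64(-2.8)], [np.float64(-39.2), np.float64(-3.0)], [np.float64(-52.3), np.float64(-2.2)], [np.float64(-65.3), np.float64(-0.7)], [np.float64(-78.2), np.float64(1.7)], [np.float64(-90.9), np.float64(5.0)], [np.float64(-103.3), np.float64(9.1)], [np.float64(-115.5), np.float64(13.9)]]
-0.413 [[np.float64(-11.8), np.float64(5.7)], [np.float64(-23.3), np.float64(12.1)], [np.float64(-34.3), np.float64(19.2)], [np.float64(-44.8), np.float64(27.0)], [np.float64(-54.8), np.float64(35.5)], [np.float64(-64.2), np.float64(44.7)], [np.float64(-72.9), np.float64(54.4)], [np.float64(-81.1), np.float64(64.7)], [np.float64(-88.5), np.float64(75.5)]]
-0.999 [[np.float64(-6.7), np.float64(11.3)], [np.float64(-12.7), np.float64(22.9)], [np.float64(-17.9), np.float64(34.9)], [np.float64(-22.4), np.float64(47.3)], [np.float64(-26.0), np.float64(59.9)], [np.float64(-28.7), np.float64(72.7)], [np.float64(-30.7), np.float64(85.7)], [np.float64(-31.8), np.float64(98.7)], [np.float64(-32.0), np.float64(111.8)]]
```

```bash
python3 -m inch '[[[-13,-2,0,0],[-26,-3,0,0],[-39,-3,0,0],[-52,-2,0,0],[-65,-1,0,0],[-78,2,0,0],[-91,5,0,0],[-103,9,0,0],[-115.5,14,0,0]]]' 30 40
python3 - <<'E'
from h import *
plan([.6252,.2412,.1995],yaw)
E
```

```text
clock: 6.85
tcp_pos: [0.5552, 0.1515, 0.1848]
orientation: [0.636, -0.636, -0.312, 0.308]
wrist_force: [-0.9, 1.6, 8.1]
finger_gap: 0.0357
row [113.8 -14.1   0.1  -0.2] psi 0.907 tooly [ 0.0051  0.0025 -1.    ] j [ 0.126  0.311  0.027  1.281  0.002 -0.781] t 6.85 tcp [0.5552 0.1515 0.1848] cab [-142.5    0.4  184.8] F [-0.9  1.6  8.1] gap 35.7
```

```bash
python3 -m inch '[[[-12,6,0,0],[-23,12,0,0],[-34,19,0,0],[-45,27,0,0],[-55,35.5,0,0],[-64,44.5,0,0],[-73,54.5,0,0],[-81,64.5,0,0],[-88.5,75.5,0,0]]]' 30 40; python3 -m inch '[[[-6.7,11,0,0],[-12.7,23,0,0],[-18,35,0,0],[-22.5,47,0,0],[-26,60,0,0],[-28.7,73,0,0],[-30.7,85.5,0,0],[-31.8,98,0,0],[-32,109,0,0],[-32,111,0,0]]]'
python3 - <<'E'
from h import *
plan([.6252,.2412,.1995],yaw)
crop("side","sz8.png",190,130,240,260,2.3)
crop("top","tz8.png",180,90,260,260,2.3)
E
```

```text
clock: 7.75
tcp_pos: [0.4992, 0.0799, 0.108]
orientation: [-0.635, 0.637, 0.31, -0.309]
wrist_force: [-3.2, -3.8, 6.6]
finger_gap: 0.0356
clock: 8.75
tcp_pos: [0.479, 0.0541, -0.0048]
orientation: [-0.635, 0.637, 0.308, -0.31]
wrist_force: [-2.8, -8.0, 3.7]
finger_gap: 0.0352
row [ 236.8 -205.1    0.3   -0.4] psi 0.905 tooly [-0.0012 -0.0031 -1.    ] j [-0.052  0.293 -0.503  0.776 -0.003 -0.957] t 8.75 tcp [ 0.479   0.0541 -0.0048] cab [-266.2    1.    -4.8] F [-2.8 -8.   3.7] gap 35.2
```

View pics/sz8.png

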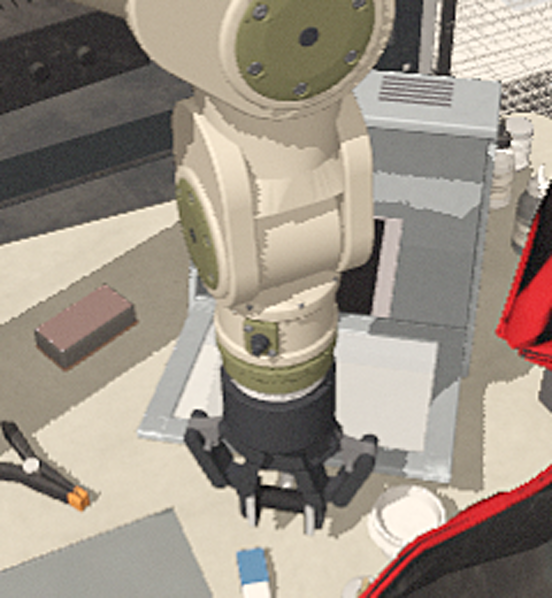

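```bash
python3 -m inch '[[[2,2,0,0],[2,4,0,0],[2,6,0,0],[2,6,0,0]]]'
python3 - <<'E'
from h import *
plan([.6252,.2412,.1995],yaw)
E
```

```text
clock: 9.25
tcp_pos: [0.479, 0.0542, -0.0103]
orientation: [-0.635, 0.638, 0.307, -0.311]
wrist_force: [-5.8, -12.2, 4.4]
finger_gap: 0.0347
row [ 235.9 -211.5    0.5   -0.4] psi 0.904 tooly [-0.0033 -0.0065 -1.    ] j [-0.049  0.302 -0.507  0.765 -0.007 -0.954] t 9.25 tcp [ 0.479   0.0542 -0.0103] cab [-266.1    1.   -10.3] F [ -5.8 -12.2   4.4] gap 34.7
```

Run:
```python
from h import *
im=crop("side","sz9.png",190,130,240,260,2.3)
for th in(1.75,1.8,1.85):
    a=.4-th  # from vertical, back positive
    c=[cw(-.062+.177*np.sin(a),s*.118,.055+.177*np.cos(a)) for s in(1,-1)]
    h=cw(-.062+.2014*np.sin(.2796-th),0,.055+.2014*np.cos(.2796-th))
    print(th,((proj("side",c+[h])-[190,130])*2.3).round(1))
```

```text
1.75 [[136.9 414.2]
 [455.3 458.7]
 [285.8 482.3]]
1.8 [[137.5 423.4]
 [454.1 468.1]
 [285.9 491.4]]
1.85 [[138.3 432.1]
 [452.9 476.9]
 [286.1 499.8]]
```

View pics/sz9.png

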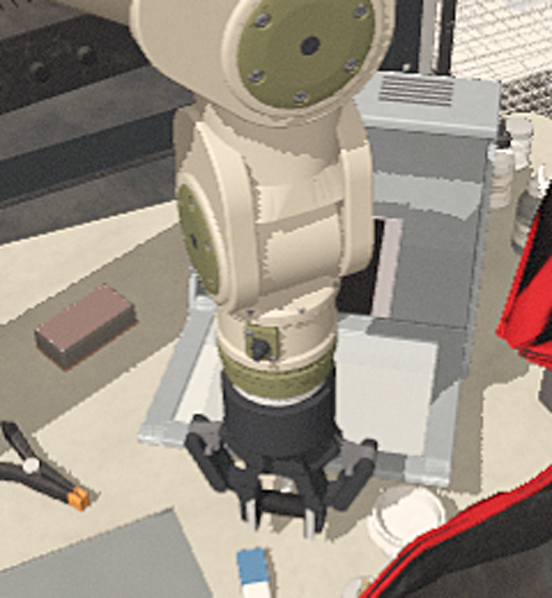

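```bash
python3 -m inch '[[[0,-4,0,0],[0,-4,0,0],[0,-4,0,0],[0,-4,0,0],[0,-30,0,0],[0,-75,0,0],[0,-120,0,0],[0,-160,0,0],[0,-160,0,0]]]' 50
python3 - <<'E'
from h import *
plan([.384,.327,.10],.33)
crop("side","sz10.png",190,130,240,260,2.3)
E
```

```text
clock: 10.2
tcp_pos: [0.485, 0.0576, 0.1557]
orientation: [-0.634, 0.637, 0.313, -0.307]
wrist_force: [0.9, -0.3, 0.7]
finger_gap: 0.0501
row [149.7  54.5 246.   33.1] psi 0.907 tooly [ 0.0105 -0.0003 -0.9999] j [-0.047  0.152 -0.252  1.157  0.    -0.954] t 10.2 tcp [0.485  0.0576 0.1557] cab [-259.8   -1.6  155.7] F [ 0.9 -0.3  0.7] gap 50.1
```

View pics/sz10.png

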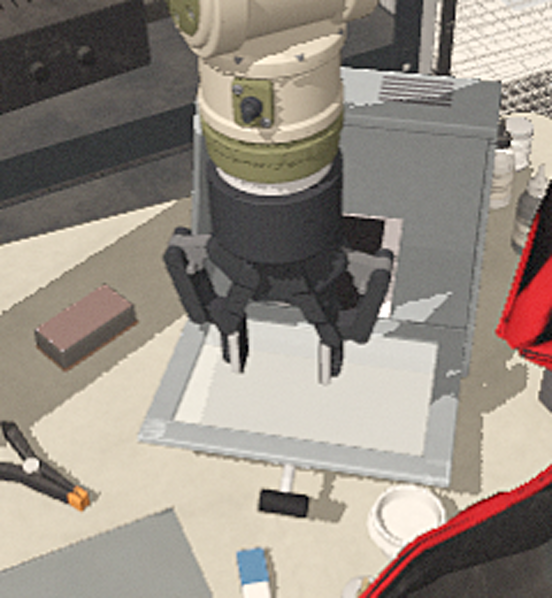

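```bash
python3 -m inch '[[[20,0,35,6],[40,0,70,12],[60,0,105,18],[80,0,140,24],[100,0,175,30],[120,0,210,33],[140,0,235,33],[150,20,246,33],[150,40,246,33],[150,40,246,33]]]' 78 80
python3 - <<'E'
from h import *
plan([.384,.327,.10],.33)
crop("side","sz11.png",190,160,180,160,4)
crop("top","tz11.png",180,240,180,150,4)
E
```

```text
clock: 11.25
tcp_pos: [0.3765, 0.3262, 0.1059]
orientation: [-0.696, 0.698, 0.114, -0.119]
wrist_force: [-0.2, -0.2, -0.7]
finger_gap: 0.0781
row [ 7.4  5.9 -1.6  0.1] psi 0.332 tooly [-0.0064 -0.0039 -1.    ] j [ 0.553  0.217 -0.298  1.064  0.     0.22 ] t 11.25 tcp [0.3765 0.3262 0.1059] cab [-113.9  248.6  105.9] F [-0.2 -0.2 -0.7] gap 78.1
```

View pics/sz11.png

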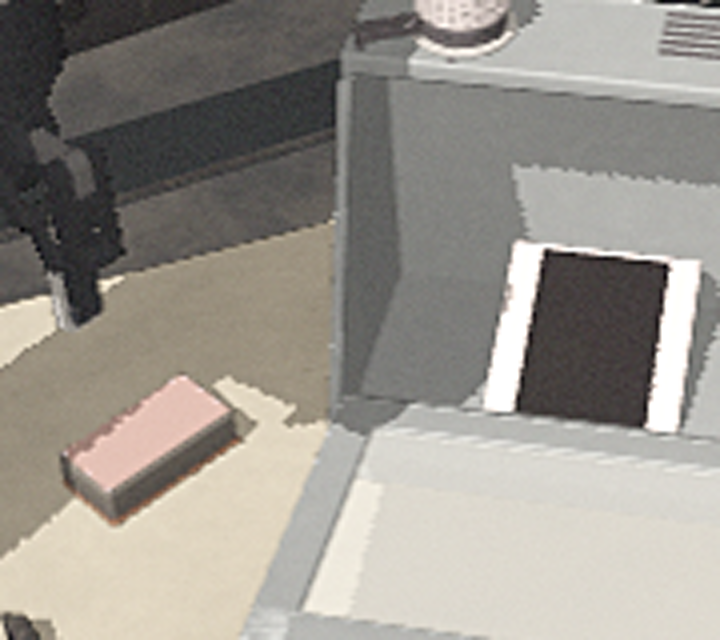

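View pics/tz11.png

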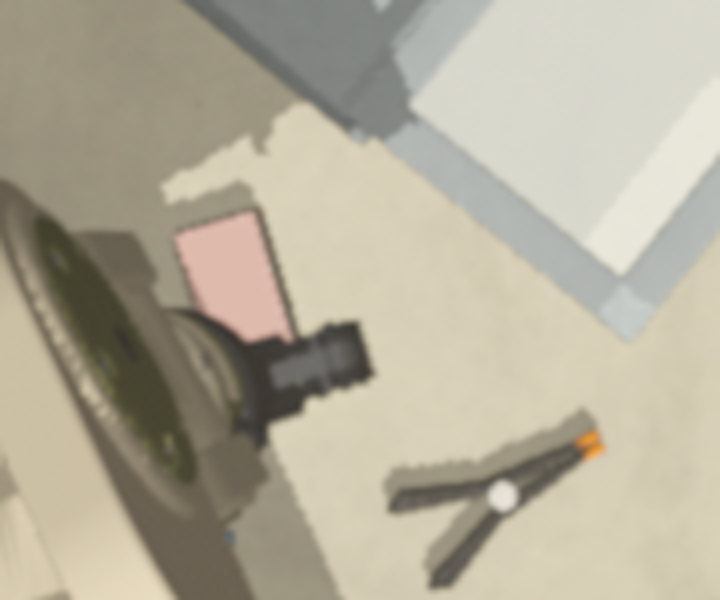

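Run:
```python
from h import *
P=np.array([onz("side",(190+(a+.5)/4-.5,160+(b+.5)/4-.5),.025)[:2] for a,b in((64,453),(110,490),(237,413),(182,376))])
print(P,P.mean(0),np.linalg.norm(np.roll(P,-1,0)-P,axis=1),np.arctan2(*(P[2]-P[1])[::-1]),np.arctan2(*(P[3]-P[0])[::-1]))
# top partial
P=np.array([onz("top",(180+(a+.5)/4-.5,240+(b+.5)/4-.5),.025)[:2] for a,b in((173,234),(260,208),(296,336))])
print(P,np.arctan2(*(P[1]-P[2])[::-1]))
# mat corners in side
z0=.052
c=[cw(.004+sx*.05*np.cos(.37),sy*.035,.052+sx*.05*np.sin(.37)) for sx,sy in((1,1),(1,-1),(-1,-1),(-1,1))]
print(((proj("side",c)-[190,160])*4).round(0))
```

```text
[[0.375  0.3417]
 [0.3879 0.3057]
 [0.4647 0.327 ]
 [0.4487 0.3672]] [0.419  0.3354] [0.0383 0.0797 0.0433 0.078 ] 0.27018301946089857 0.33258091365469905
[[0.4523 0.3721]
 [0.4658 0.3296]
 [0.4036 0.3097]] 0.30994705965451014
[[543. 241.]
 [673. 255.]
 [648. 427.]
 [512. 410.]]
```

```bash
python3 -m inch '[[[7,20,-1,1],[7,60,-1,1],[7,95,-1,1],[7,110,-1,1],[7,120,-1,1],[7,120,-1,1]]]' 78
python3 - <<'E'
from h import *
plan([.3835,.326,-.028],.315)
crop("side","sz12.png",190,190,120,120,5)
E
```

```text
clock: 11.95
tcp_pos: [0.3866, 0.328, -0.0105]
orientation: [-0.698, 0.699, 0.11, -0.11]
wrist_force: [-0.0, -0.2, 0.9]
finger_gap: 0.078
row [-3.6 17.5 -0.9 -0.2] psi 0.312 tooly [-0.0009 -0.0005 -1.    ] j [ 0.545  0.341 -0.449  0.782  0.     0.233] t 11.95 tcp [ 0.3866  0.328  -0.0105] cab [-106.3  241.7  -10.5] F [-0.  -0.2  0.9] gap 78.0
```

View pics/sz12.png

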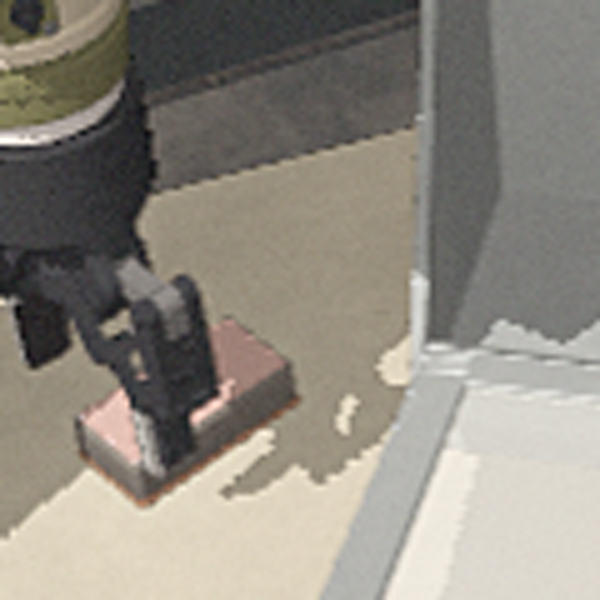

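Run:
```python
from h import *
p=env.get_state()['tcp_pos']
n=np.array([np.sin(.312),-np.cos(.312),0]);l=np.array([np.cos(.312),np.sin(.312),0])
for w in(.039,.046,.053):
  for a in (-.011,.011):
    for z in(0,.015,.03): 
        q=p+n*w+l*a; q[2]=z; print(w,a,z,((proj("side",[q])[0]-190)*5).round(0))
```

```text
0.039 -0.011 0 [161. 530.]
0.039 -0.011 0.015 [156. 506.]
0.039 -0.011 0.03 [150. 480.]
0.039 0.011 0 [204. 501.]
0.039 0.011 0.015 [199. 476.]
0.039 0.011 0.03 [194. 451.]
0.046 -0.011 0 [172. 540.]
0.046 -0.011 0.015 [166. 515.]
0.046 -0.011 0.03 [161. 489.]
0.046 0.011 0 [215. 510.]
0.046 0.011 0.015 [210. 485.]
0.046 0.011 0.03 [205. 460.]
0.053 -0.011 0 [182. 549.]
0.053 -0.011 0.015 [177. 524.]
0.053 -0.011 0.03 [171. 499.]
0.053 0.011 0 [225. 519.]
0.053 0.011 0.015 [220. 494.]
0.053 0.011 0.03 [216. 469.]
```

```bash
python3 -m inch '[[[-2,6,-1,0],[-4,11,-1,0],[-4,15,-1,0],[-4,19,-1,0],[-4,19,-1,0],[-4,19,-1,0]]]' 78; python3 -m inch '[[[0,0,0,0],[0,0,0,0],[0,0,0,0],[0,0,0,0],[0,0,0,0],[0,0,0,0]]]' 38 80;  python3 - <<'E'
from h import *
plan([.3835,.326,-.030],.315)
crop("side","sz13.png",190,190,120,120,5)
E
```

```text
clock: 12.6
tcp_pos: [0.3832, 0.3263, -0.0292]
orientation: [-0.698, 0.698, 0.11, -0.11]
wrist_force: [-0.3, -0.1, -0.5]
finger_gap: 0.078
clock: 13.2
tcp_pos: [0.3835, 0.3266, -0.0283]
orientation: [0.699, -0.698, -0.111, 0.11]
wrist_force: [-1.7, -0.8, 5.6]
finger_gap: 0.0423
row [-0.2  1.7 -0.6 -0.1] psi 0.313 tooly [ 0.0008  0.0006 -1.    ] j [ 0.546  0.357 -0.48   0.733  0.     0.233] t 13.2 tcp [ 0.3835  0.3266 -0.0283] cab [-109.3  243.4  -28.3] F [-1.7 -0.8  5.6] gap 42.3
```

View pics/sz13.png

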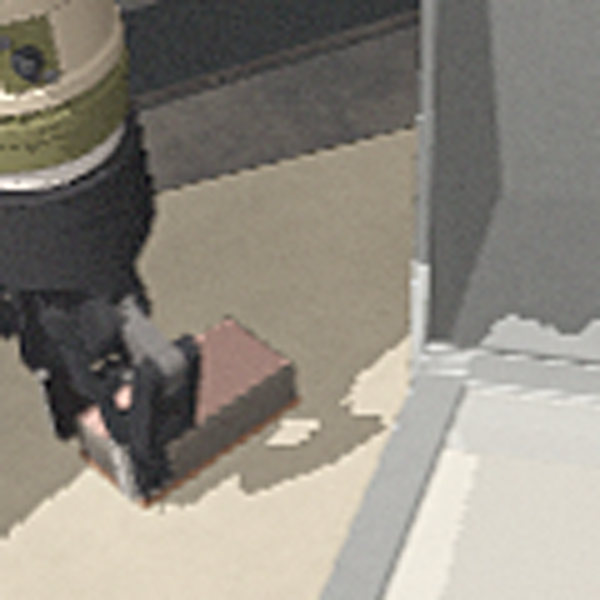

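Run:
```python
from h import *
p=env.get_state()['tcp_pos']
n=np.array([np.sin(.313),-np.cos(.313),0]);l=np.array([np.cos(.313),np.sin(.313),0])
for w in(.022,.035):
  for a in (-.011,.011):
    for z in(0,.008,.016): 
        q=p+n*w+l*a; q[2]=z; print(w,a,z,((proj("side",[q])[0]-190)*5).round(0))
im=env.read_camera("side")[265:300,200:240]
im=np.clip(255*(im/255.)**.5,0,255).astype(np.uint8)
cv2.imwrite("pics/sz14.png",cv2.resize(im,None,fx=16,fy=16,interpolation=cv2.INTER_NEAREST))
```

```text
0.022 -0.011 0 [129. 515.]
0.022 -0.011 0.008 [126. 501.]
0.022 -0.011 0.016 [123. 488.]
0.022 0.011 0 [172. 486.]
0.022 0.011 0.008 [169. 473.]
0.022 0.011 0.016 [166. 459.]
0.035 -0.011 0 [148. 532.]
0.035 -0.011 0.008 [145. 518.]
0.035 -0.011 0.016 [142. 505.]
0.035 0.011 0 [191. 502.]
0.035 0.011 0.008 [189. 489.]
0.035 0.011 0.016 [186. 476.]
```

View pics/sz14.png

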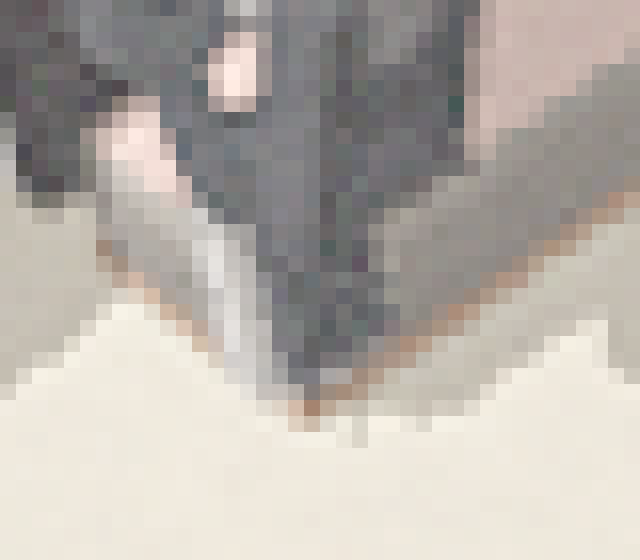

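```bash
python3 -m inch '[[[0,-10,0,0],[0,-35,0,0],[0,-65,0,0],[0,-95,0,0],[0,-120,0,0],[0,-120,0,0]]]' 38 60
python3 - <<'E'
from h import *
plan(cw(-.165,.243,.092),.313)
plan(cw(-.165,0,.092),.9115)
E
```

```text
clock: 13.9
tcp_pos: [0.3858, 0.3279, 0.0952]
orientation: [0.699, -0.697, -0.113, 0.108]
wrist_force: [0.0, -0.7, 0.4]
finger_gap: 0.0423
row [-48.4   2.8 -32.3   0. ] psi 0.313 tooly [ 0.0064  0.0039 -1.    ] j [ 0.546  0.227 -0.313  1.024  0.     0.233] t 13.9 tcp [0.3858 0.3279 0.0952] cab [-106.8  242.4   95.2] F [ 0.  -0.7  0.4] gap 42.3
row [  88.4    3.4 -233.1  -34.3] psi 0.313 tooly [ 0.0064  0.0039 -1.    ] j [ 0.546  0.227 -0.313  1.024  0.     0.233] t 13.9 tcp [0.3858 0.3279 0.0952] cab [-106.8  242.4   95.2] F [ 0.  -0.7  0.4] gap 42.3
```

```bash
python3 -m inch '[[[-24,0,-16,0],[-48,0,-32,0],[-31,0,-57,-3],[-14,0,-82,-8],[3,0,-107,-13],[20,0,-132,-18],[37,0,-158,-23],[54,0,-183,-28],[71,0,-208,-32],[88,0,-233,-34]]]'; python3 -m inch '[[[0,0,0,0],[0,0,0,0],[0,0,0,0]]]';python3 - <<'E'
from h import *
plan(cw(-.165,0,.092),.9115)
crop("side","sz15.png",190,100,220,240,2.5)
E
```

```text
clock: 14.9
tcp_pos: [0.539, 0.1308, 0.0902]
orientation: [0.636, -0.635, -0.31, 0.311]
wrist_force: [-0.2, -0.3, 0.3]
finger_gap: 0.0424
clock: 15.2
tcp_pos: [0.5374, 0.1321, 0.0903]
orientation: [0.636, -0.635, -0.309, 0.31]
wrist_force: [0.8, 0.1, -0.1]
finger_gap: 0.0423
row [ 3.8 -1.7 -2.6 -0.3] psi 0.907 tooly [-0.0019  0.0001 -1.    ] j [ 0.096  0.324 -0.193  1.056  0.    -0.811] t 15.2 tcp [0.5374 0.1321 0.0903] cab [-168.8    2.6   90.3] F [ 0.8  0.1 -0.1] gap 42.3
```

View pics/sz15.png

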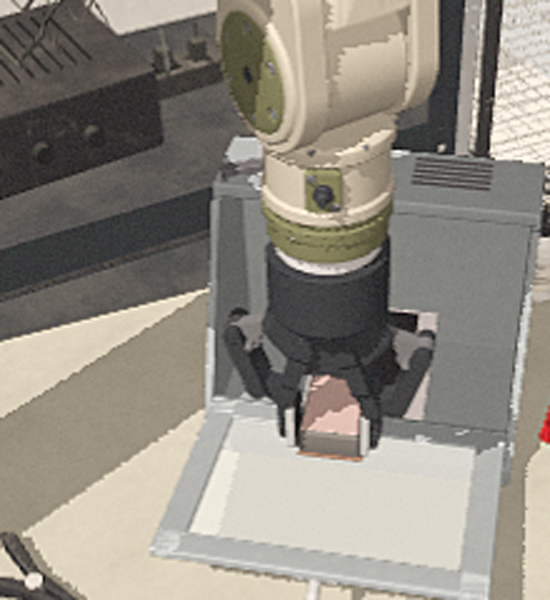

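```bash
python3 -m inch '[[[20,0,-1,0],[45,0,-2.5,0],[70,0,-2.5,0],[90,0,-2.5,0],[105,0,-2.5,0],[115,0,-2.5,0],[120,0,-2.5,0],[120,0,-2.5,0],[120,0,-2.5,0]]]'
python3 - <<'E'
from h import *
plan(cw(-.041,0,.0),.9115)
crop("side","sz16.png",260,120,130,150,4)
E
```

```text
clock: 16.15
tcp_pos: [0.614, 0.2245, 0.0909]
orientation: [0.636, -0.636, -0.309, 0.31]
wrist_force: [-0.2, -0.6, -0.9]
finger_gap: 0.0424
row [ 7.9 90.9  1.4 -0.3] psi 0.907 tooly [-0.0006 -0.0002 -1.    ] j [ 0.228  0.508  0.091  1.155 -0.    -0.679] t 16.15 tcp [0.614  0.2245 0.0909] cab [-48.8  -1.4  90.9] F [-0.2 -0.6 -0.9] gap 42.4
```

View pics/sz16.png

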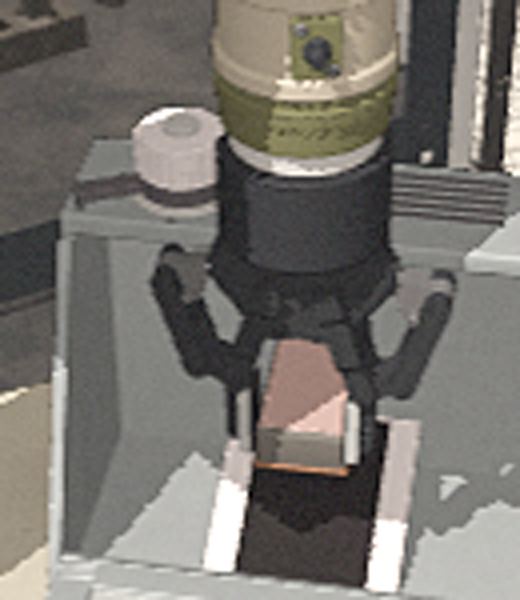

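```bash
python3 -m inch '[[[3,10,1,0],[6,25,1,0],[8,40,1,0],[8,46,1,0],[8,46,1,0],[8,46,1,0]]]' 38 30
python3 - <<'E'
from h import *
plan(cw(-.040,0,.0),.9115)
crop("side","sz17.png",260,140,130,150,4)
E
```

```text
clock: 16.8
tcp_pos: [0.6186, 0.2315, 0.0445]
orientation: [0.636, -0.636, -0.309, 0.31]
wrist_force: [0.2, 1.1, -0.5]
finger_gap: 0.0425
row [ 0.4 44.5  0.6 -0.3] psi 0.907 tooly [-0.0007 -0.0001 -1.    ] j [ 0.237  0.55   0.043  1.065  0.    -0.67 ] t 16.8 tcp [0.6186 0.2315 0.0445] cab [-40.4  -0.7  44.5] F [ 0.2  1.1 -0.5] gap 42.5
```

View pics/sz17.png

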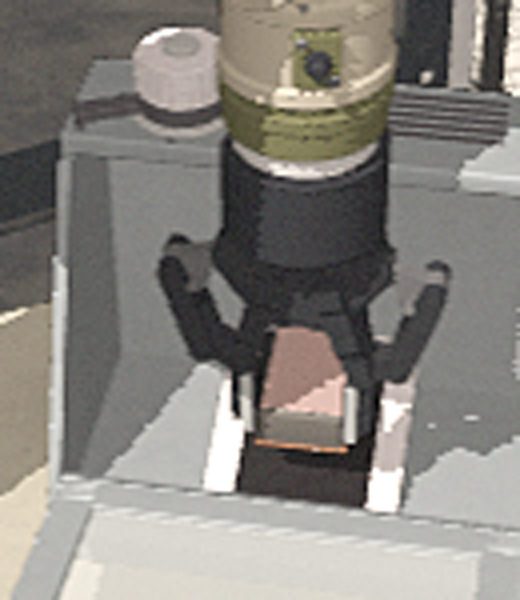

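```bash
python3 -m inch '[[[0,3,0,0],[0,6,0,0],[0,9,0,0],[0,12,0,0],[0,14,0,0],[0,16,0,0],[0,18,0,0]]]' 38 25; python3 -m inch '[[[0,2,0,0],[0,4,0,0],[0,6,0,0],[0,8,0,0],[0,10,0,0],[0,10,0,0]]]'
python3 - <<'E'
from h import *
plan(cw(-.040,0,.0),.9115)
crop("side","sz18.png",260,140,130,150,4)
E
```

```text
clock: 17.55
tcp_pos: [0.618, 0.2304, 0.0277]
orientation: [-0.635, 0.636, 0.309, -0.31]
wrist_force: [-5.3, -6.8, 8.0]
finger_gap: 0.0427
clock: 18.15
tcp_pos: [0.6174, 0.2302, 0.017]
orientation: [-0.636, 0.636, 0.308, -0.31]
wrist_force: [-5.6, -5.4, 5.4]
finger_gap: 0.0422
row [ 2.3 17.   0.6 -0.3] psi 0.906 tooly [-0.0022 -0.002  -1.    ] j [ 0.236  0.57   0.005  1.009 -0.001 -0.67 ] t 18.15 tcp [0.6174 0.2302 0.017 ] cab [-42.3  -0.6  17. ] F [-5.6 -5.4  5.4] gap 42.2
```

View pics/sz18.png

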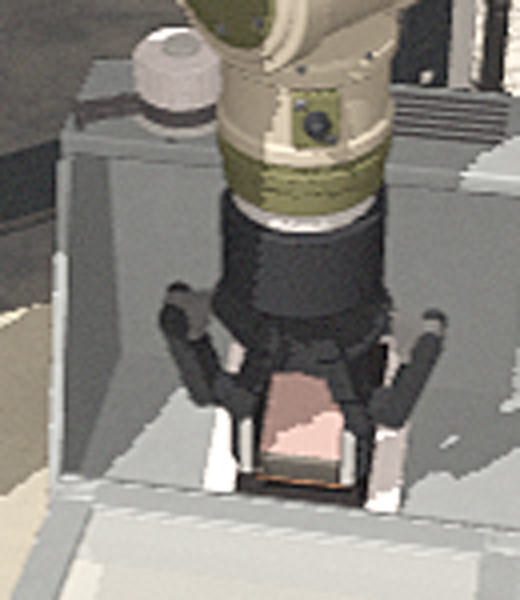

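```bash
python3 -m inch '[[[1,2,0,0],[1,4,0,0],[2,6,0,0],[2,6,0,0]]]'
python3 - <<'E'
from h import *
plan(cw(-.040,0,.0),.9115)
E
python3 -m inch '[[[0,1,0,0],[0,2,0,0],[0,3,0,0],[0,3,0,0]]]'
python3 - <<'E'
from h import *
plan(cw(-.040,0,.0),.9115)
crop("side","sz19.png",290,200,90,80,8)
E
```

```text
clock: 18.6
tcp_pos: [0.6184, 0.2315, 0.0108]
orientation: [-0.635, 0.636, 0.308, -0.311]
wrist_force: [-5.9, -6.3, 5.6]
finger_gap: 0.0425
row [ 0.6 10.8  0.6 -0.3] psi 0.906 tooly [-0.0027 -0.0026 -1.    ] j [ 0.238  0.578  0.003  0.999 -0.002 -0.668] t 18.6 tcp [0.6184 0.2315 0.0108] cab [-40.6  -0.6  10.8] F [-5.9 -6.3  5.6] gap 42.5
clock: 19.0
tcp_pos: [0.6187, 0.2317, 0.0094]
orientation: [-0.635, 0.636, 0.309, -0.31]
wrist_force: [-7.0, -8.1, 13.0]
finger_gap: 0.0423
row [ 0.3  9.4  0.7 -0.3] psi 0.906 tooly [-0.0015 -0.0021 -1.    ] j [ 0.238  0.579  0.     0.994 -0.002 -0.668] t 19.0 tcp [0.6187 0.2317 0.0094] cab [-40.2  -0.7   9.4] F [-7.  -8.1 13. ] gap 42.3
```

View pics/sz19.png

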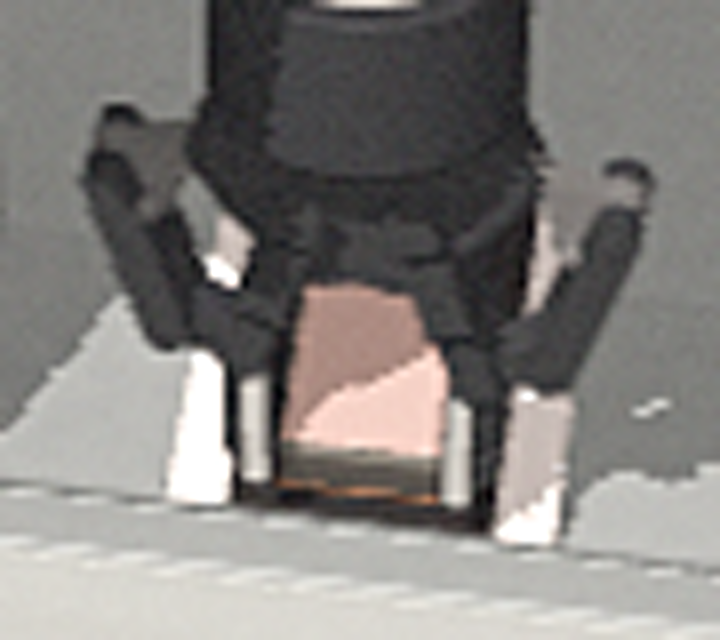

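```bash
python3 -m inch '[[[0,0,0,0],[0,-1,0,0],[0,-3,0,0],[0,-3,0,0],[0,-10,0,0],[-2,-30,0,0],[-5,-60,0,0],[-20,-90,0,0],[-60,-100,0,0],[-110,-100,0,0]]]' 66; python3 -m inch '[[[-40,0,0,0],[-80,0,0,0],[-120,-20,0,0],[-150,-60,0,0],[-150,-110,0,0],[-150,-160,0,0],[-150,-160,0,0]]]';python3 - <<'E'
from h import *
plan(cw(-.040,0,.0),.9115)
im=env.read_camera("side");cv2.imwrite("pics/s20.png",im);crop("side","sz20.png",260,130,150,150,4,im)
im=env.read_camera("top");cv2.imwrite("pics/t20.png",im);crop("top","tz20.png",200,120,170,150,4,im)
E
```

```text
clock: 20.05
tcp_pos: [0.5545, 0.147, 0.1107]
orientation: [-0.635, 0.636, 0.312, -0.308]
wrist_force: [0.2, -0.9, -0.1]
finger_gap: 0.0662
clock: 20.75
tcp_pos: [0.463, 0.0278, 0.2756]
orientation: [-0.633, 0.638, 0.313, -0.306]
wrist_force: [-0.4, -0.2, -0.3]
finger_gap: 0.0659
row [254.8 277.3   6.9  -0.3] psi 0.906 tooly [ 0.0128 -0.0013 -0.9999] j [-0.113  0.072 -0.049  1.437  0.    -1.019] t 20.75 tcp [0.463  0.0278 0.2756] cab [-296.8   -2.5  275.6] F [-0.4 -0.2 -0.3] gap 65.9
```

View pics/sz20.png

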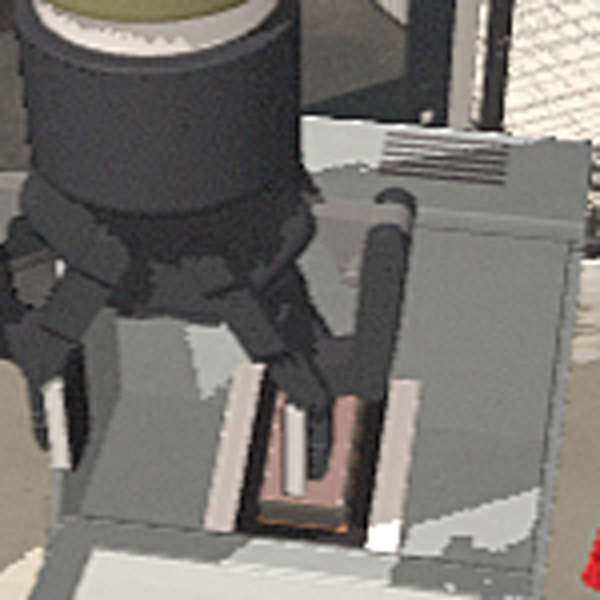

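View pics/tz20.png

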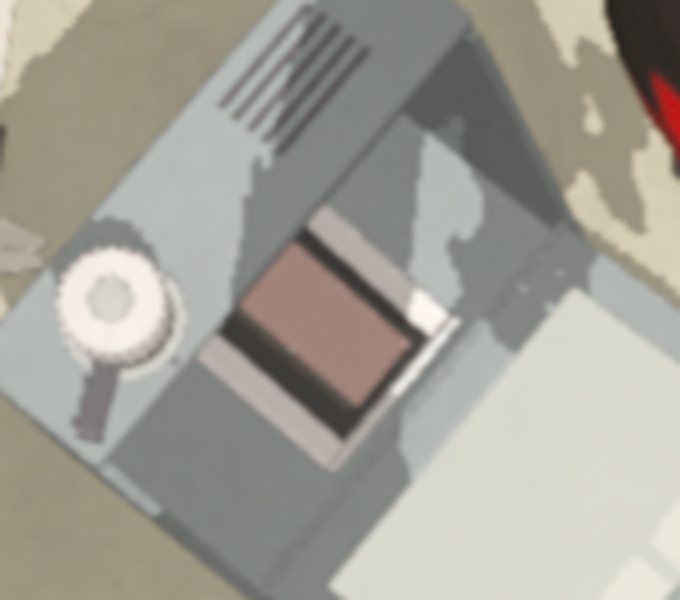

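```bash
cat >> h.py <<'E'
M0=lambda: cw(.004,0,.052)
US=np.cos(.37)*XC+np.array([0,0,np.sin(.37)]); NS=-np.sin(.37)*XC+np.array([0,0,np.cos(.37)])
def onmat(n,uv,h=.025):
    o,v=ray(n,uv); m=M0()+NS*h; k=((m-o)@NS)/(v@NS); q=o+v*k-m; return np.array([q@US,q@YC])*1000
E
python3 - <<'E'
from h import *
T=lambda a,b:(200+(a+.5)/4-.5,120+(b+.5)/4-.5)
S=lambda a,b:(260+(a+.5)/4-.5,130+(b+.5)/4-.5)
print("top block",[onmat("top",T(*p)).round(1) for p in((357,410),(414,344),(294,238),(241,303))])
print("top mat",[onmat("top",T(*p),0).round(1) for p in((345,438),(430,335),(303,228),(222,330))])
print("rack lip ends",[onmat("top",T(*p),0).round(1) for p in((333,470),(458,318))])
print("side block topface front",[onmat("side",S(*p)).round(1) for p in((260,502),(347,512))])
print("side block bottom front",[onmat("side",S(*p),0).round(1) for p in((256,524),(346,533))])
print("side mat",[onmat("side",S(*p),0).round(1) for p in((235,530),(364,546))])
E
```

```text
top block [array([-39.8,  21. ]), array([-40.8, -22.1]), array([ 37.9, -22. ]), array([37.3, 18.6])]
top mat [array([-49.6,  32.7]), array([-49.7, -35. ]), array([ 34.1, -32.8]), array([32.4, 31.8])]
rack lip ends [array([-55.2,  48.8]), array([-55.3, -51.1])]
side block topface front [array([-42.9,  20.7]), array([-42.8, -23.4])]
side block bottom front [array([-44.2,  24.4]), array([-43.2, -22.2])]
side mat [array([-49. ,  34.6]), array([-49.2, -32.3])]
```

```bash
python3 - <<'E'
from h import *
plan(cw(-.2645,0.0005,.06),.9115)
E
python3 -m inch '[[[10,20,0,0],[25,60,-2,0],[33,110,-2.5,0],[33,160,-2.5,0],[33,200,-2.5,0],[33,215,-2.5,0],[33,215,-2.5,0]]]' 53
python3 - <<'E'
from h import *
plan(cw(-.2645,0.0005,.003),.9115)
crop("side","sz21.png",240,270,130,100,5)
E
```

```text
row [ 32.7 209.9   1.9  -0.3] psi 0.906 tooly [ 0.0044 -0.0004 -1.    ] j [-0.113  0.076 -0.058  1.432  0.    -1.019] t 20.85 tcp [0.4608 0.0283 0.2699] cab [-297.7   -0.4  269.9] F [-0.1 -0.1 -0.5] gap 65.8
clock: 21.55
tcp_pos: [0.4776, 0.0534, 0.0487]
orientation: [0.637, -0.634, -0.307, 0.313]
wrist_force: [0.0, -0.7, 0.4]
finger_gap: 0.0529
row [ 3.3 45.7 -1.5 -0.3] psi 0.907 tooly [-0.009   0.0006 -1.    ] j [-0.056  0.236 -0.427  0.917  0.    -0.963] t 21.55 tcp [0.4776 0.0534 0.0487] cab [-267.6    1.7   48.7] F [ 0.  -0.7  0.4] gap 52.9
```

View pics/sz21.png

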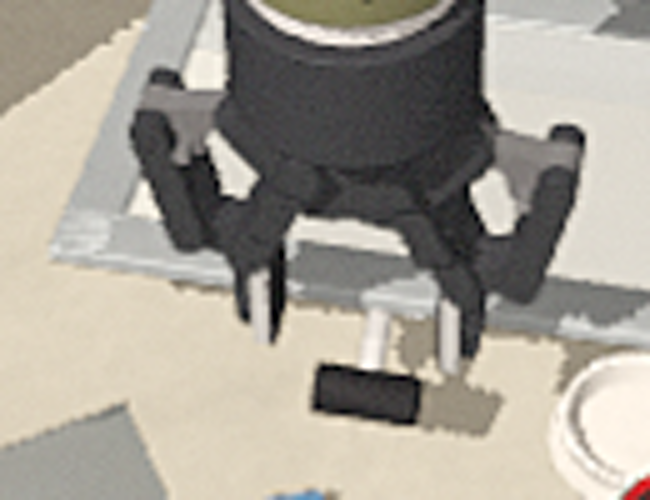

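```bash
python3 -m inch '[[[3,15,-1,0],[3,30,-1.5,0],[3,40,-1.5,0],[3,46,-1.5,0],[3,46,-1.5,0]]]' 53;  python3 -m inch '[[[0,0,0,0],[0,0,0,0],[0,0,0,0],[0,0,0,0],[0,0,0,0]]]' 30 40
python3 - <<'E'
from h import *
plan(cw(-.2645,0.0005,.003),.9115)
crop("side","sz22.png",240,270,130,100,5)
E
```

```text
clock: 22.1
tcp_pos: [0.4848, 0.0544, 0.0068]
orientation: [0.636, -0.636, -0.31, 0.31]
wrist_force: [-0.4, -0.1, -0.3]
finger_gap: 0.053
clock: 22.6
tcp_pos: [0.4812, 0.0574, 0.0075]
orientation: [0.638, -0.633, -0.309, 0.311]
wrist_force: [-9.5, 9.5, 10.3]
finger_gap: 0.0345
row [-2.2  4.5 -0.8 -0.2] psi 0.908 tooly [-0.0056  0.0059 -1.    ] j [-0.051  0.285 -0.477  0.814  0.006 -0.959] t 22.6 tcp [0.4812 0.0574 0.0075] cab [-262.3    1.2    7.5] F [-9.5  9.5 10.3] gap 34.5
```

View pics/sz22.png

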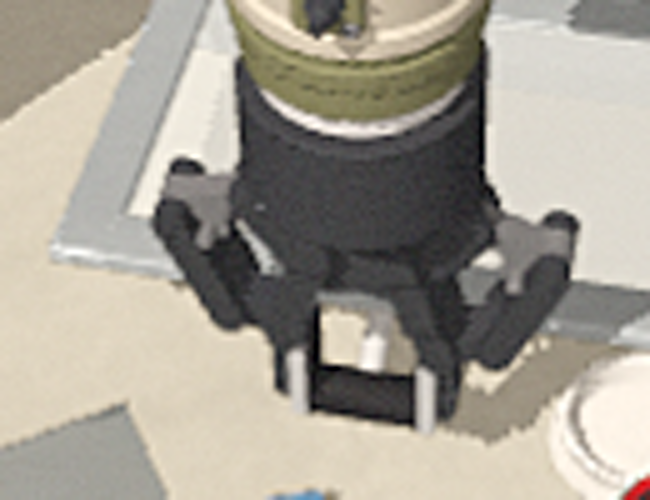

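Run:
```python
import numpy as np
r=201.4
A=np.linspace(-1.57,.28,31)
for i in range(0,30,10):
    b=A[i]; print(round(b,3),[[float(round(r*(np.sin(c)-np.sin(b)),1)),float(round(-r*(np.cos(c)-np.cos(b)),1))] for c in A[i+1:i+11]])
```

```text
-1.57 [[0.4, -12.4], [1.5, -24.8], [3.5, -37.0], [6.1, -49.2], [9.5, -61.1], [13.7, -72.8], [18.5, -84.2], [24.1, -95.4], [30.3, -106.1], [37.2, -116.4]]
-0.953 [[7.5, -9.9], [15.6, -19.3], [24.3, -28.2], [33.4, -36.6], [43.1, -44.3], [53.3, -51.5], [63.8, -58.0], [74.8, -63.9], [86.1, -69.0], [97.7, -73.5]]
-0.337 [[11.8, -3.7], [23.9, -6.7], [36.1, -9.0], [48.4, -10.5], [60.8, -11.2], [73.2, -11.2], [85.6, -10.4], [98.0, -8.8], [110.2, -6.5], [122.2, -3.5]]
```

```bash
python3 -m inch '[[[0.5,-12.5,2,0],[1.5,-25,2,0],[3.5,-37,2,0],[6,-49,2,0],[9.5,-61,2,0],[13.5,-73,2,0],[18.5,-84,2,0],[24,-95.5,2,0],[30,-106,2,0],[37,-116.5,2,0]]]' 30 40; python3 -m inch '[[[7.5,-10,0,0],[15.5,-19.5,0,0],[24.5,-28,0,0],[33.5,-36.5,0,0],[43,-44.5,0,0],[53.5,-51.5,0,0],[64,-58,0,0],[75,-64,0,0],[86,-69,0,0],[97.5,-73.5,0,0]]]'
python3 - <<'E'
from h import *
plan(cw(-.006,0.0005,.195),.9115)
E
```

```text
clock: 23.65
tcp_pos: [0.5042, 0.0868, 0.1227]
orientation: [0.637, -0.634, -0.309, 0.311]
wrist_force: [0.3, 7.1, -9.5]
finger_gap: 0.035
clock: 24.65
tcp_pos: [0.5631, 0.1622, 0.1956]
orientation: [0.637, -0.634, -0.308, 0.312]
wrist_force: [-4.1, 2.9, -7.4]
finger_gap: 0.0347
row [123.2   0.    0.3  -0.2] psi 0.907 tooly [-0.0073  0.0002 -1.    ] j [ 0.143  0.341  0.095  1.332  0.001 -0.764] t 24.65 tcp [0.5631 0.1622 0.1956] cab [-129.2    0.7  195.6] F [-4.1  2.9 -7.4] gap 34.7
```

```bash
python3 -m inch '[[[12,-3.5,0,0],[24,-6.5,0,0],[36,-9,0,0],[48,-10.5,0,0],[61,-11,0,0],[73,-11,0,0],[85.5,-10.5,0,0],[98,-9,0,0],[110,-6.5,0,0],[119,-4,0,0]]]'
python3 - <<'E'
from h import *
plan(cw(-.006,0.0005,.195),.9115)
E
python3 -m inch '[[[3,1,0,0],[5,1,0,0],[8,2,0,0],[8,2,0,0]]]'
python3 - <<'E'
from h import *
plan(cw(-.006,0.0005,.195),.9115)
crop("side","sz23.png",260,130,150,150,4)
E
```

```text
clock: 25.65
tcp_pos: [0.6374, 0.2571, 0.2019]
orientation: [0.637, -0.634, -0.309, 0.311]
wrist_force: [-7.9, 4.2, 5.2]
finger_gap: 0.0344
row [ 2.7  6.9  0.4 -0.2] psi 0.908 tooly [-0.0034  0.0023 -1.    ] j [ 0.265  0.549  0.431  1.456  0.003 -0.643] t 25.65 tcp [0.6374 0.2571 0.2019] cab [ -8.7   0.1 201.9] F [-7.9  4.2  5.2] gap 34.4
clock: 26.05
tcp_pos: [0.6424, 0.2634, 0.1999]
orientation: [0.637, -0.634, -0.31, 0.311]
wrist_force: [-6.9, 5.7, 1.4]
finger_gap: 0.0338
row [-5.3  4.9  0.4 -0.2] psi 0.908 tooly [-0.003   0.0026 -1.    ] j [ 0.272  0.565  0.452  1.46   0.003 -0.636] t 26.05 tcp [0.6424 0.2634 0.1999] cab [ -0.7   0.1 199.9] F [-6.9  5.7  1.4] gap 33.8
```

View pics/sz23.png

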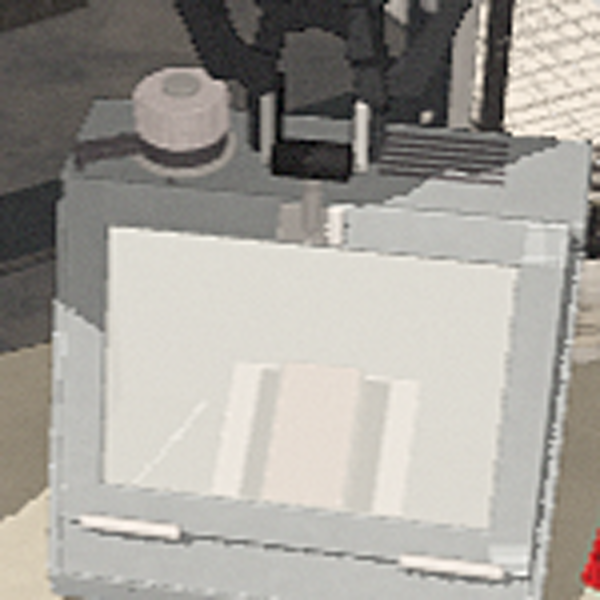

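```bash
python3 -m inch '[[[3,1,0,0],[5,1,0,0],[5,1,0,0]]]'
python3 - <<'E'
from h import *
plan(cw(-.006,0.0005,.195),.9115)
im=env.read_camera("side")
crop("side","sz24.png",290,140,100,60,8,im)
E
```

```text
clock: 26.4
tcp_pos: [0.6451, 0.267, 0.1986]
orientation: [0.637, -0.634, -0.309, 0.311]
wrist_force: [-7.3, 3.9, 2.4]
finger_gap: 0.0343
row [-9.9  3.6  0.3 -0.2] psi 0.908 tooly [-0.0038  0.002  -1.    ] j [ 0.276  0.575  0.466  1.465  0.003 -0.632] t 26.4 tcp [0.6451 0.267  0.1986] cab [  3.9   0.1 198.6] F [-7.3  3.9  2.4] gap 34.3
```

View pics/sz24.png

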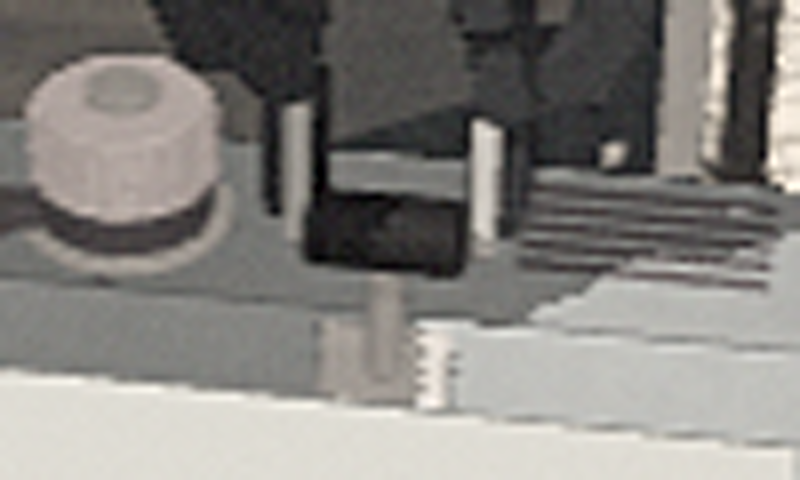

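```bash
python3 -m inch '[[[-3,0,0,0],[-3,0,0,0],[-3,0,0,0],[-3,-25,0,0],[-3,-65,0,0],[-25,-75,0,0],[-60,-75,0,0],[-60,-75,0,0]]]' 52; python3 -m inch '[[[0,0,0,0],[0,0,0,0],[0,0,0,0],[0,30,0,0],[0,60,0,0],[0,72,0,0],[0,72,0,0]]]' 0
python3 - <<'E'
from h import *
plan(cw(-.035,0.000,.204),.9115)
im=env.read_camera("side")
crop("side","sz25.png",290,120,100,80,8,im)
E
```

```text
clock: 27.25
tcp_pos: [0.6083, 0.2154, 0.2735]
orientation: [-0.636, 0.636, 0.308, -0.31]
wrist_force: [0.3, 0.1, 0.3]
finger_gap: 0.0519
clock: 27.95
tcp_pos: [0.6098, 0.2183, 0.1985]
orientation: [0.636, -0.635, -0.308, 0.311]
wrist_force: [-0.1, 0.1, 0.8]
finger_gap: 0.0002
row [21.3 -5.6  1.9 -0.3] psi 0.907 tooly [-0.0043 -0.0009 -1.    ] j [ 0.22   0.464  0.286  1.397  0.    -0.687] t 27.95 tcp [0.6098 0.2183 0.1985] cab [-56.3  -1.8 198.5] F [-0.1  0.1  0.8] gap 0.2
```

View pics/sz25.png

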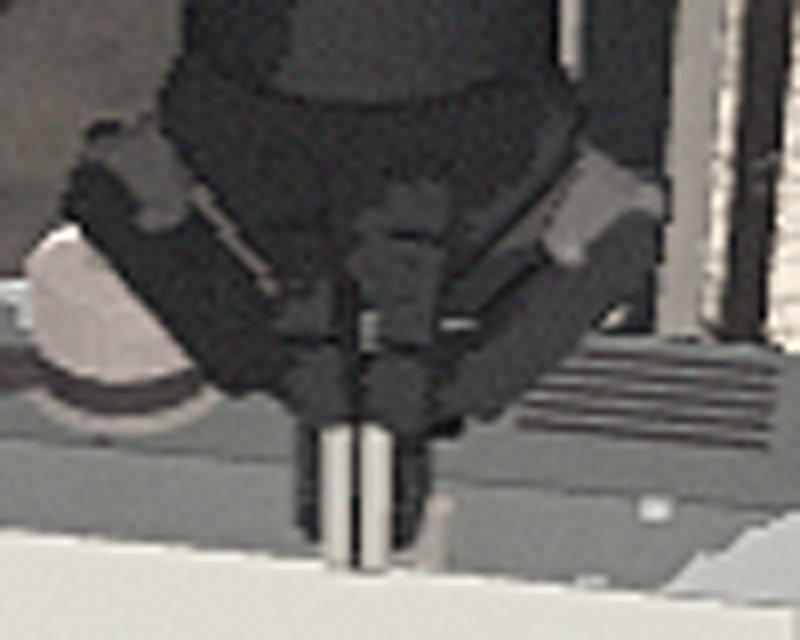

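```bash
python3 -m inch '[[[10,-5,2,0],[18,-5,2,0],[22,-5,2,0],[26,-5,2,0],[29,-5,2,0],[29,-5,2,0]]]'
python3 - <<'E'
from h import *
plan(cw(-.026,0.000,.204),.9115)
E
python3 -m inch '[[[2,0,0,0],[4,0,0,0],[6,0,0,0],[6,0,0,0]]]'
python3 - <<'E'
from h import *
plan(cw(-.026,0.000,.204),.9115)
E
```

```text
clock: 28.6
tcp_pos: [0.6272, 0.2423, 0.2058]
orientation: [-0.636, 0.636, 0.31, -0.31]
wrist_force: [-0.4, 0.5, -0.0]
finger_gap: 0.0002
row [ 0.6  1.8  0.9 -0.3] psi 0.907 tooly [-0.0002 -0.0001 -1.    ] j [ 0.249  0.513  0.381  1.439 -0.    -0.657] t 28.6 tcp [0.6272 0.2423 0.2058] cab [-26.7  -0.9 205.8] F [-0.4  0.5 -0. ] gap 0.2
clock: 29.0
tcp_pos: [0.6273, 0.2425, 0.2058]
orientation: [-0.635, 0.637, 0.306, -0.312]
wrist_force: [-9.7, -13.6, 4.5]
finger_gap: 0.0
row [ 0.4  1.7  0.8 -0.4] psi 0.904 tooly [-0.0068 -0.0079 -0.9999] j [ 0.253  0.523  0.397  1.454 -0.006 -0.652] t 29.0 tcp [0.6273 0.2425 0.2058] cab [-26.4  -0.8 205.8] F [ -9.7 -13.6   4.5] gap 0.0
```

```bash
python3 -m inch '[[[-10,0,0,0],[-25,0,0,0],[-25,-40,0,0],[-25,-90,0,0],[-25,-120,0,0],[-25,-120,0,0]]]' 0
python3 - <<'E'
from h import *
T=lambda a,b:(200+(a+.5)/4-.5,120+(b+.5)/4-.5)
c=wc(onz("top",T(111,299),.251)); e=wc(onz("top",T(89,438),.227)); print(c,e)
for ax in (c,np.array([.034,.07,0])): 
    d=e-ax; print("angle",np.arctan2(-d[0],d[1]),np.hypot(d[0],d[1]))
plan(cw(.034,.070,.32),.9115)
im=env.read_camera("side");crop("side","sz26.png",260,130,150,150,4,im)
E
```

```text
clock: 29.6
tcp_pos: [0.6169, 0.2278, 0.3317]
orientation: [-0.635, 0.636, 0.313, -0.306]
wrist_force: [-0.2, 0.8, -0.5]
finger_gap: -0.0001
[0.0333 0.0696 0.251 ] [0.0097 0.1175 0.227 ]
angle 0.45882665660538574 0.053362181897766245
angle 0.4731953658329036 0.05333193361141149
row [78.  12.  72.1 -0.3] psi 0.906 tooly [ 0.009   0.0029 -1.    ] j [ 0.231  0.514  0.694  1.741  0.001 -0.675] t 29.6 tcp [0.6169 0.2278 0.3317] cab [-44.4  -1.6 331.7] F [-0.2  0.8 -0.5] gap -0.1
```

View pics/sz26.png

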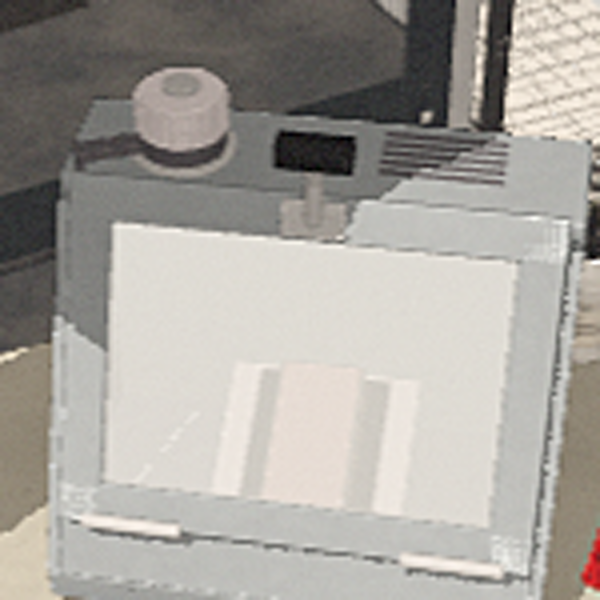

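```bash
python3 -m inch '[[[20,0,20,0],[45,0,40,0],[70,0,65,0],[78,15,72,0],[78,35,72,0],[78,60,72,0],[78,60,72,0],[78,60,72,0]]]' 64 60
python3 - <<'E'
from h import *
plan(cw(.034,.070,.193),.9115)
im=env.read_camera("side");crop("side","sz27.png",260,80,120,110,6,im)
E
```

```text
clock: 30.45
tcp_pos: [0.606, 0.3328, 0.2649]
orientation: [0.636, -0.636, -0.309, 0.311]
wrist_force: [0.4, -0.5, 0.6]
finger_gap: 0.0641
row [ 2.3 71.9 -1.4 -0.3] psi 0.906 tooly [-0.0027 -0.0009 -1.    ] j [ 0.386  0.575  0.628  1.627  0.    -0.52 ] t 30.45 tcp [0.606  0.3328 0.2649] cab [ 31.9  71.3 264.9] F [ 0.4 -0.5  0.6] gap 64.1
```

View pics/sz27.png

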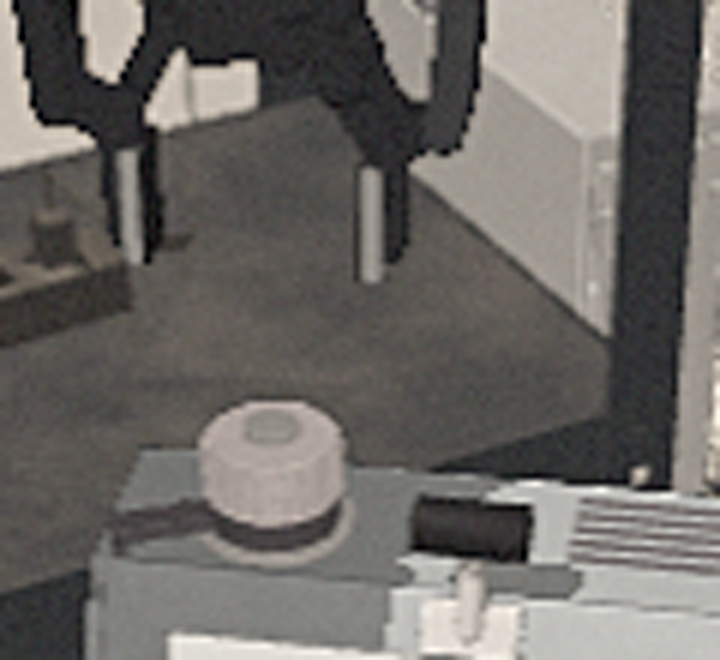

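```bash
python3 - <<'E'
from h import *
p=env.get_state()['tcp_pos']
print(((proj("side",[cw(.034,.07,.306),cw(.034,.07,.251),[p[0],p[1],.306]])-[260,80])*6).round(1))
E
python3 -m inch '[[[2,20,-1,0],[2,40,-1,0],[2,50,-1,0],[2,55,-1,0],[2,60,-1,0],[2,60,-1,0]]]'
python3 - <<'E'
from h import *
plan(cw(.034,.070,.193),.9115)
im=env.read_camera("side");crop("side","sz28.png",260,110,100,80,8,im)
E
```

```text
[[267.2 266.2]
 [273.1 422.9]
 [263.6 268.3]]
clock: 31.1
tcp_pos: [0.609, 0.3341, 0.2062]
orientation: [0.636, -0.636, -0.31, 0.309]
wrist_force: [-0.2, 0.4, -0.0]
finger_gap: 0.0639
row [-0.8 13.2  0.3 -0.3] psi 0.906 tooly [ 0.0005  0.0003 -1.    ] j [ 0.386  0.563  0.465  1.472  0.    -0.52 ] t 31.1 tcp [0.609  0.3341 0.2062] cab [ 34.7  69.7 206.2] F [-0.2  0.4 -0. ] gap 63.9
```

View pics/sz28.png

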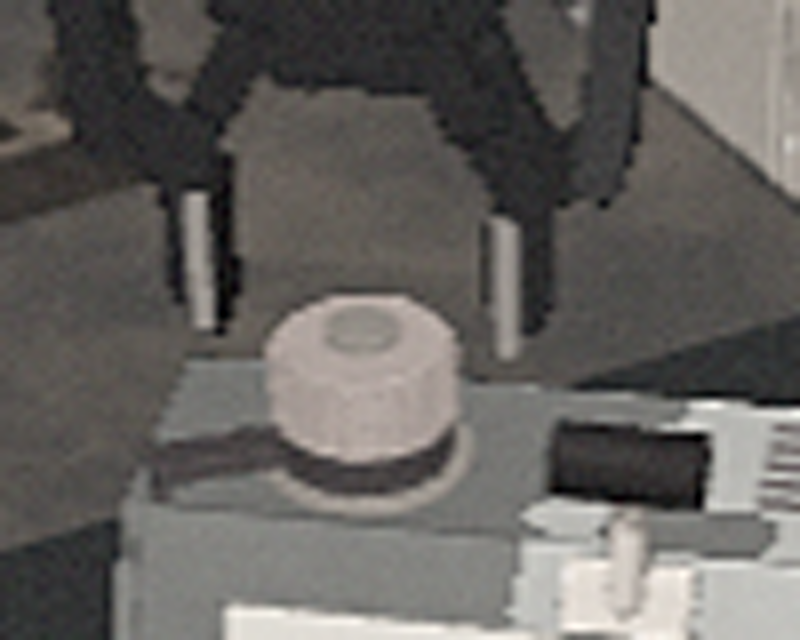

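```bash
python3 -m inch '[[[-1,4,0,0],[-1,8,0,0],[-1,11,0,0],[-1,13,0,0],[-1,13,0,0]]]'; python3 -m inch '[[[0,0,0,0],[0,0,0,0],[0,0,0,0],[0,0,0,0],[0,0,0,0],[0,0,0,0]]]' 35 60
python3 - <<'E'
from h import *
plan(cw(.034,.070,.193),.9115)
im=env.read_camera("side");crop("side","sz29.png",260,110,100,80,8,im)
E
```

```text
clock: 31.65
tcp_pos: [0.608, 0.3332, 0.1924]
orientation: [0.636, -0.636, -0.309, 0.31]
wrist_force: [-0.8, -0.6, 0.7]
finger_gap: 0.0641
clock: 32.25
tcp_pos: [0.6082, 0.3333, 0.1935]
orientation: [0.636, -0.636, -0.31, 0.309]
wrist_force: [-1.1, -0.4, 4.8]
finger_gap: 0.0403
row [ 0.3  0.5  0.1 -0.3] psi 0.907 tooly [ 0.0006  0.0004 -1.    ] j [ 0.386  0.56   0.429  1.439  0.    -0.521] t 32.25 tcp [0.6082 0.3333 0.1935] cab [ 33.7  69.9 193.5] F [-1.1 -0.4  4.8] gap 40.3
```

View pics/sz29.png

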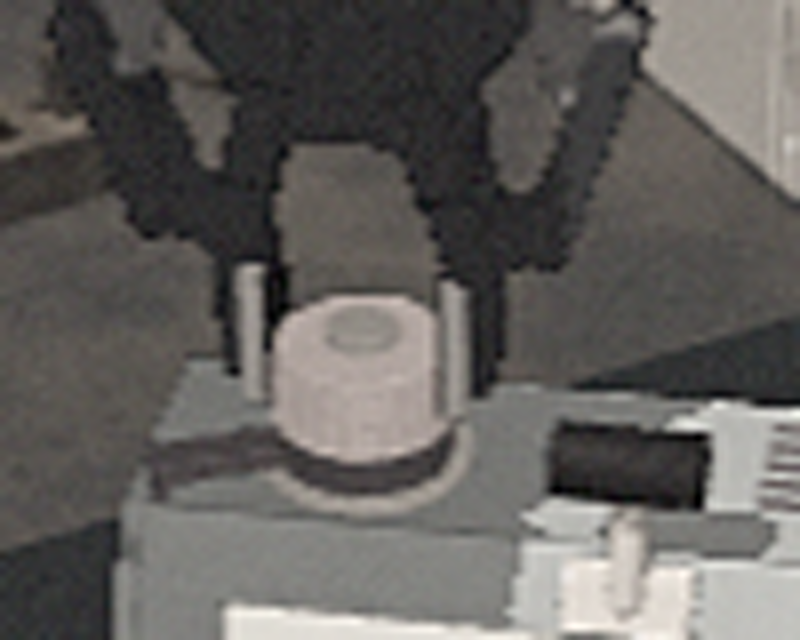

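```bash
python3 -m inch '[[[0,0,0,-7],[0,0,0,-14],[0,0,0,-21],[0,0,0,-28],[0,0,0,-35],[0,0,0,-42],[0,0,0,-49],[0,0,0,-56],[0,0,0,-63],[0,0,0,-63]]]'
python3 - <<'E'
from h import *
plan(cw(.034,.070,.193),.9115+1.106)
im=env.read_camera("side");crop("side","sz30.png",260,110,100,80,8,im)
im=env.read_camera("top");crop("top","tz30.png",200,120,170,150,4,im)
E
```

```text
clock: 33.3
tcp_pos: [0.6084, 0.3333, 0.1934]
orientation: [-0.38, 0.38, 0.597, -0.596]
wrist_force: [-1.3, 0.2, 5.3]
finger_gap: 0.0401
row [ 0.3  0.4 -0.1 -0.6] psi 2.007 tooly [ 0.0009  0.0003 -1.    ] j [ 0.386  0.56   0.429  1.439 -0.    -1.621] t 33.3 tcp [0.6084 0.3333 0.1934] cab [ 33.8  69.7 193.4] F [-1.3  0.2  5.3] gap 40.1
```

View pics/sz30.png

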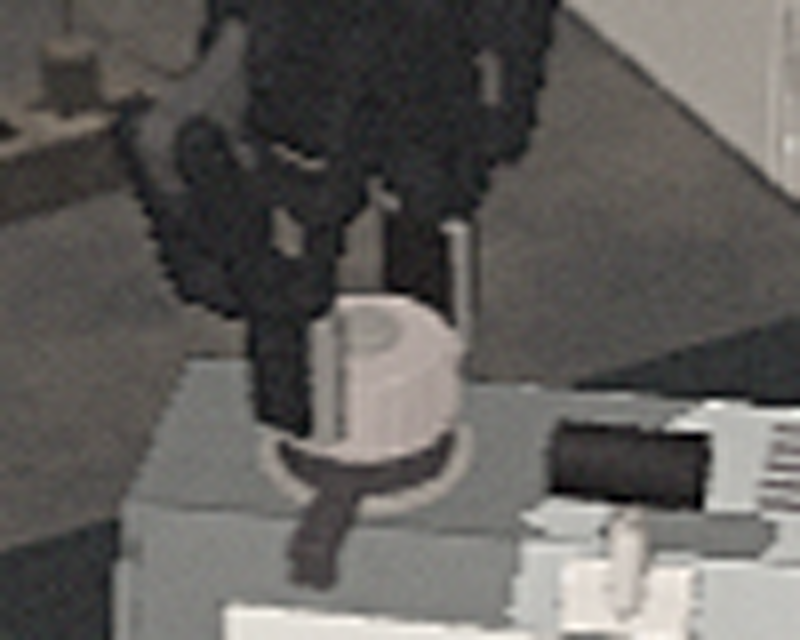

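Run:
```python
from h import *
for a in(1.47,1.52,1.571,1.62):
    print(a,((proj("side",[cw(.034-.051*np.sin(a),.07+.051*np.cos(a),.224)])-[260,110])*8).round(1))
q=wc(onz("side",(260+315.5/8-.5,110+568/8-.5),.227));print(q,np.arctan2(.034-q[0],q[1]-.07))
q=wc(onz("side",(260+318/8-.5,110+545/8-.5),.227));print(q,np.arctan2(.034-q[0],q[1]-.07))
im=env.read_camera("side")[150:200,285:345]
im=np.clip(255*(im/255.)**.6,0,255).astype(np.uint8)
cv2.imwrite("pics/sz31.png",cv2.resize(im,None,fx=12,fy=12,interpolation=cv2.INTER_CUBIC))
```

```text
1.47 [[301.9 538.2]]
1.52 [[312.5 539.7]]
1.571 [[323.4 540.9]]
1.62 [[334.  541.7]]
[-0.0306  0.0697  0.227 ] 1.5750077380440335
[-0.0216  0.0711  0.227 ] 1.5511474859203547
```

View pics/sz31.png

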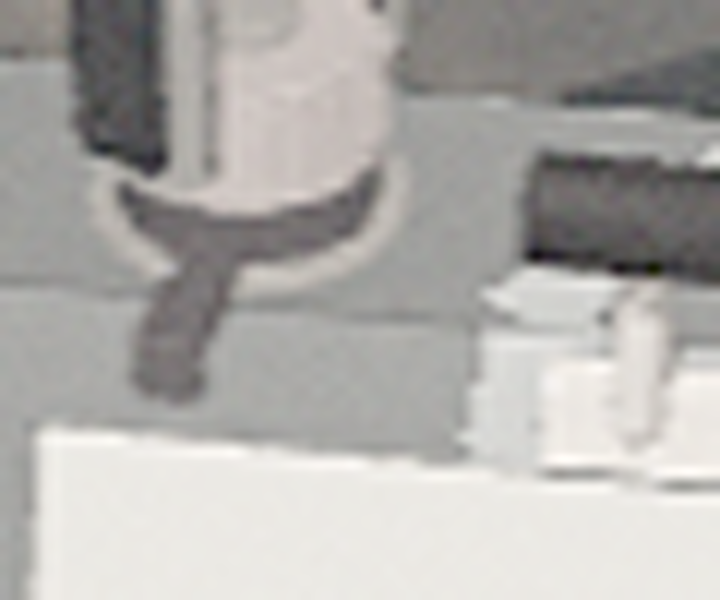

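View pics/tz30.png

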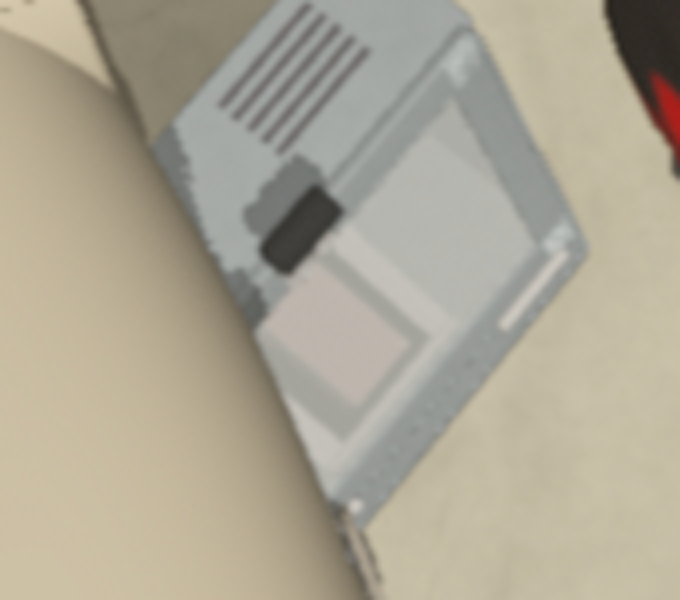

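```bash
python3 -m inch '[[[0,0,0,0],[0,0,0,0],[0,0,0,0],[0,-20,0,0],[0,-60,0,0],[0,-100,0,0],[0,-100,0,0]]]' 66
python3 - <<'E'
from h import *
plan([.43,.05,.29],2.007)
E
```

```text
clock: 34.15
tcp_pos: [0.6102, 0.334, 0.2997]
orientation: [-0.378, 0.383, 0.599, -0.593]
wrist_force: [-0.0, 0.2, 1.4]
finger_gap: 0.0659
row [-181.8    6.8  283.1   -0.1] psi 2.005 tooly [ 0.01    0.0041 -0.9999] j [ 0.386  0.592  0.744  1.712 -0.    -1.62 ] t 34.15 tcp [0.6102 0.334  0.2997] cab [ 35.5  68.7 299.7] F [-0.   0.2  1.4] gap 65.9
```

```bash
python3 -m inch '[[[-22,0,35,0],[-44,0,70,0],[-66,0,105,0],[-88,0,140,0],[-110,0,175,0],[-135,0,210,0],[-160,0,250,0],[-182,0,283,0],[-182,0,283,0],[-182,0,283,0]]]'
python3 - <<'E'
from h import *
plan([.43,.05,.29],2.007)
im=env.read_camera("top");cv2.imwrite("pics/t32.png",im);crop("top","tz32.png",200,150,100,100,7,im)
im=env.read_camera("side");cv2.imwrite("pics/s32.png",im)
E
```

```text
clock: 35.15
tcp_pos: [0.4281, 0.0483, 0.2928]
orientation: [-0.381, 0.381, 0.596, -0.595]
wrist_force: [0.4, -0.5, -0.2]
finger_gap: 0.0661
row [ 0.8  2.8 -2.4 -0.2] psi 2.003 tooly [ 0.0008  0.0003 -1.    ] j [-0.075  0.02  -0.062  1.488  0.    -2.078] t 35.15 tcp [0.4281 0.0483 0.2928] cab [-302.    37.6  292.8] F [ 0.4 -0.5 -0.2] gap 66.1
```

View pics/tz32.png

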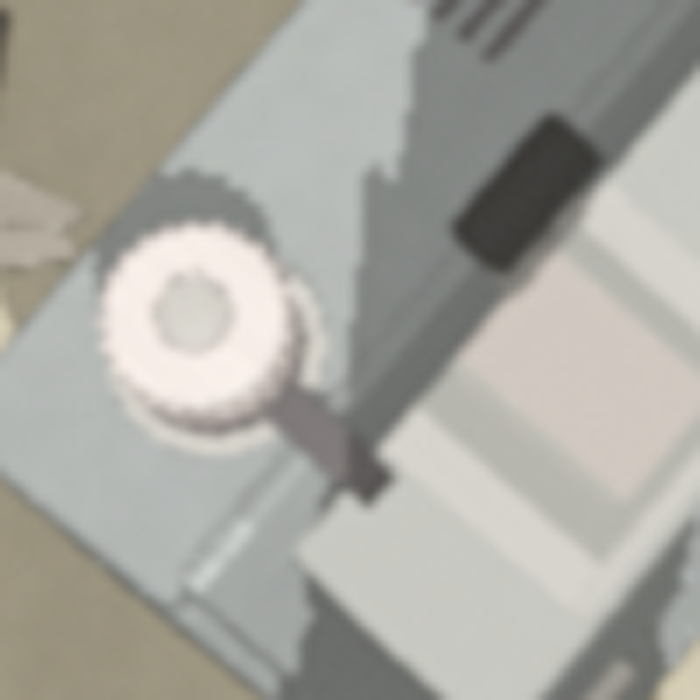

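View pics/s32.png

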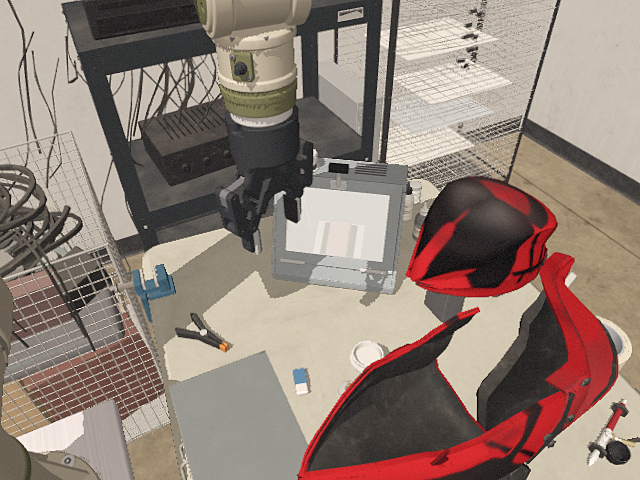

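Run:
```python
from h import *
im=cv2.imread("pics/t32.png")
T=lambda a,b:(200+(a+.5)/7-.5,150+(b+.5)/7-.5)
# arm mask: brownish dark
i=im.astype(int)
reg=im[200:225,236:258]
for r in range(203,224): print(r,' '.join('%3d%+3d'%(i[r,c].mean(),i[r,c,2]-i[r,c,0]) for c in range(237,258)))
for a,b in(((287,400),(343,453)),((287,400),(370,482)),((300,385),(352,432)),((272,418),(332,475))):
    p,q=wc(onz("top",T(*a),.227)),wc(onz("top",T(*b),.227)); d=q-p; print(p.round(4),q.round(4),"ang",np.arctan2(-d[0],d[1]), "from axis",np.arctan2(.0338-q[0],q[1]-.0697))
print(proj("top",[cw(.034-.051,.07,.224)])*1, (proj("top",[cw(.034-.051,.07,.224)])-[200,150])*7)
```

```text
203 219+15 195+14 173+14 161+14 144+12 147+10 185+10 206+10 198 +7 183 +2 181 -1 176 -1 156 +0 132 +0 126 +0 128 +1 127 +0 121 +0 113 +1 110 +0 111 +0
204 203+14 187+14 165+14 146+12 130 +9 147 +8 181+10 197+10 191 +7 181 +1 177 -1 167 +0 148 +0 130 -1 127 +1 127 +0 122 +0 115 +0 111 +1 110 -1 110 +0
205 187+15 178+14 159+14 135 +8 121 +6 129 +7 148 +9 163 +8 168 +4 169 +0 165 -1 160 +0 148 +0 133 +0 127 +1 122 +0 116 +0 112 +0 110 +1 110 +1 110 +0
206 174+14 165+14 147+11 126 +7 121 +5 122 +5 124 +6 128 +3 134 +1 142 +0 153 -1 161 +0 152 -1 135 -1 125 +0 116 +0 112 +0 110 +1 110 +1 110 +0 109 +0
207 151+12 139+10 127 +8 120 +7 122 +5 123 +5 123 +6 120 +4 121 +2 133 +1 152 +0 158 -1 148 +0 130 +0 119 +0 112 +1 110 +0 110 +1 111 +0 110 +1 110 +2
208 139+10 127 +7 121 +7 122 +6 123 +5 123 +5 124 +6 122 +5 121 +4 127 +2 140 +0 144 +0 132 +0 120 +0 112 +1 111 +0 109 +0 109 -1 109 +0 109 +1 119 +2
209 142 +9 134 +7 125 +6 123 +6 123 +5 123 +5 123 +5 123 +6 123 +6 123 +5 123 +3 124 +1 117 +1 112 +0 110 +0 109 +0 109 +0 109 +1 109 +0 115 +1 142 +6
210 172+11 163+10 141 +7 126 +6 122 +5 123 
[... 1816 characters left out ...]
67 -1 162 -1 146 +0 136 +3 161 +5 187 +6 198 +6 193 +5 176 +6 160 +6 175 +7 193 +6 198 +6 198 +6 198 +6
223 179 -1 173 -1 168 -1 167 -1 167 +0 167 +0 165 -1 162 -1 154 +0 161 +4 183 +6 195 +6 199 +6 199 +6 195 +5 193 +6 195 +6 198 +6 198 +6 197 +7 197 +7
[0.0099 0.0699 0.227 ] [-0.0084  0.0714  0.227 ] ang 1.4882781223149384 from axis 1.529543335061661
[0.0099 0.0699 0.227 ] [-0.0177  0.0728  0.227 ] ang 1.4672755786080869 from axis 1.5107297502449701
[0.0098 0.0653 0.227 ] [-0.0068  0.0663  0.227 ] ang 1.5101655697968623 from axis 1.6545458093278755
[0.0099 0.0754 0.227 ] [-0.0098  0.0771  0.227 ] ang 1.4871400287962073 from axis 1.403404451948667
[[253.3911 217.1963]] [[373.7374 470.3738]]
```

Run:
```python
from h import *
p=proj("top",[cw(.012,.07,.227),cw(-.012,.07,.227)]);d=p[1]-p[0];print("expected slope",d,d[0]/d[1])
# roof edge left: cabinet left side roof line
rows=np.arange(212,218);cols=np.array([240.4,241.05,242.6,244,244.6,245.6]);k=np.polyfit(rows,cols,1);print(k)
for a in(1.45,1.5,1.571):
    q=proj("top",[cw(.034-.02*np.sin(a),.07+.02*np.cos(a),.227),cw(.034-.05*np.sin(a),.07+.05*np.cos(a),.227)]);d=q[1]-q[0];print(a,d[0]/d[1])
    # centre line and lower edge column at row 214.5
    c=np.polyfit(q[:,1],q[:,0],1)
    e=[cw(.034-r*np.sin(a)+.0055*np.cos(a)*0,.07+r*np.cos(a)+.0055,.227) for r in(.02,.05)];e=proj("top",e);print(" lower edge col at 214.5",np.interp(214.5,e[:,1],e[:,0]), "mid seen",np.polyval(k,214.5))
# side view of roof edges for yaw: roof back edge from s32/t32
```

```text
expected slope [11.2609  8.9904] 1.252550279395051
[1.0871 9.8495]
1.45 0.9762229141330818
 lower edge col at 214.5 240.95222034875405 mid seen 243.04166666666674
1.5 1.081780396239702
 lower edge col at 214.5 242.44735297191247 mid seen 243.04166666666674
1.571 1.2530902503607144
 lower edge col at 214.5 244.8738242544779 mid seen 243.04166666666674
```

```bash
python3 - <<'E'
from h import *
for a in(1.42,1.47,1.52,1.571,1.62):
    q=proj("side",[cw(.034-r*np.sin(a),.07+r*np.cos(a),.227) for r in(.027,.035,.043,.051)])
    q=((q-[285,150])*12+5.5);print(a,q.round(0).tolist())
E
python3 - <<'E'
import cv2,numpy as np
im=cv2.imread("pics/sz31.png")
v=cv2.resize(im[230:420,90:280],None,fx=4,fy=4,interpolation=cv2.INTER_CUBIC);cv2.imwrite("pics/sz33.png",v[:600])
E
```

```text
1.42 [[197.0, 231.0], [179.0, 258.0], [160.0, 286.0], [142.0, 314.0]]
1.47 [[205.0, 232.0], [189.0, 260.0], [174.0, 288.0], [158.0, 317.0]]
1.52 [[213.0, 233.0], [200.0, 261.0], [187.0, 290.0], [173.0, 319.0]]
1.571 [[222.0, 234.0], [211.0, 263.0], [201.0, 291.0], [190.0, 321.0]]
1.62 [[230.0, 235.0], [222.0, 263.0], [214.0, 292.0], [206.0, 322.0]]
```

View pics/sz33.png

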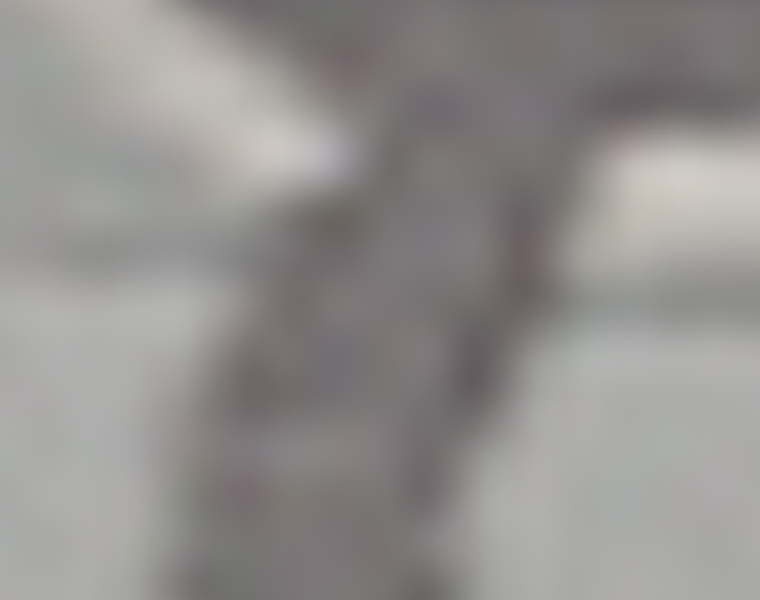

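```bash
python3 - <<'E'
from h import *
plan(cw(.0338,.0698,.29),2.007)
E
python3 -m inch '[[[22,0,-35,0],[44,0,-70,0],[66,0,-105,0],[88,0,-140,0],[110,0,-175,0],[135,0,-210,0],[160,0,-250,0],[182,3,-285,0],[182,3,-285,0],[182,3,-285,0]]]';python3 - <<'E'
from h import *
plan(cw(.0338,.0698,.193),2.007)
E
```

```text
row [ 181.9    2.8 -282.7   -0.1] psi 2.006 tooly [ 0.0003  0.0003 -1.    ] j [-0.072  0.022 -0.061  1.488  0.    -2.078] t 35.25 tcp [0.4288 0.0493 0.2926] cab [-300.8   37.7  292.6] F [0.  0.2 0.4] gap 65.4
clock: 36.25
tcp_pos: [0.6097, 0.3364, 0.2863]
orientation: [0.38, -0.378, -0.595, 0.598]
wrist_force: [-1.4, -0.5, 0.2]
finger_gap: 0.0664
row [-2.1 93.3  2.1  0.1] psi 2.009 tooly [-0.0041 -0.0018 -1.    ] j [ 0.389  0.605  0.732  1.702 -0.    -1.62 ] t 36.25 tcp [0.6097 0.3364 0.2863] cab [ 37.   70.5 286.3] F [-1.4 -0.5  0.2] gap 66.4
```

```bash
python3 -m inch '[[[-1,20,1.5,0],[-1,45,1.5,0],[-1,62,1.5,0],[-1,62,1.5,0],[-1,62,1.5,0]]]';python3 - <<'E'
from h import *
plan(cw(.0338,.0698,.193),2.007)
E
```

```text
clock: 36.75
tcp_pos: [0.6085, 0.3321, 0.2294]
orientation: [-0.38, 0.381, 0.596, -0.596]
wrist_force: [-0.2, 0.4, 0.3]
finger_gap: 0.0661
row [ 1.2 36.4 -0.4 -0.1] psi 2.006 tooly [ 0.0009  0.0003 -1.    ] j [ 0.384  0.563  0.521  1.528 -0.    -1.622] t 36.75 tcp [0.6085 0.3321 0.2294] cab [ 32.8  68.9 229.4] F [-0.2  0.4  0.3] gap 66.1
```

```bash
python3 -m inch '[[[1,12,-0.5,0],[1,22,-0.5,0],[1,30,-0.5,0],[1,36,-0.5,0],[1,36,-0.5,0]]]'; python3 -m inch '[[[0,0,0,0],[0,0,0,0],[0,0,0,0],[0,0,0,0],[0,0,0,0],[0,0,0,0]]]' 35 60
python3 - <<'E'
from h import *
plan(cw(.0338,.0698,.193),2.007)
im=env.read_camera("side")[150:200,285:345]
im=np.clip(255*(im/255.)**.6,0,255).astype(np.uint8)
cv2.imwrite("pics/sz34.png",cv2.resize(im,None,fx=12,fy=12,interpolation=cv2.INTER_CUBIC))
E
```

```text
clock: 37.25
tcp_pos: [0.6086, 0.3334, 0.191]
orientation: [0.381, -0.38, -0.596, 0.597]
wrist_force: [1.0, -0.5, -0.4]
finger_gap: 0.0662
clock: 37.85
tcp_pos: [0.6084, 0.3333, 0.1929]
orientation: [0.38, -0.38, -0.596, 0.596]
wrist_force: [-4.7, -2.9, 4.9]
finger_gap: 0.0399
row [ 0.1 -0.1 -0.  -0.1] psi 2.006 tooly [-0.0004 -0.0003 -1.    ] j [ 0.386  0.561  0.43   1.44  -0.    -1.62 ] t 37.85 tcp [0.6084 0.3333 0.1929] cab [ 33.8  69.7 192.9] F [-4.7 -2.9  4.9] gap 39.9
```

View pics/sz34.png

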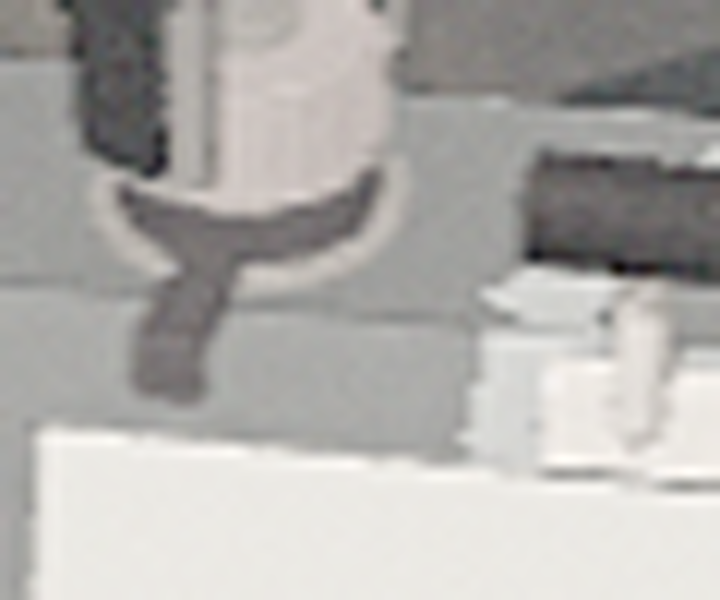

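```bash
python3 -m inch '[[[0,0,0,-1.5],[0,0,0,-3.3],[0,0,0,-3.3],[0,0,0,-3.3],[0,0,0,-3.3]]]';python3 - <<'E'
from h import *
plan(cw(.0338,.0698,.193),2.007)
E
python3 -m inch '[[[0,0,0,-3.3],[0,0,0,0],[0,0,0,0],[0,-20,0,0],[0,-60,0,0],[0,-100,0,0],[0,-100,0,0]]]' 66; python3 -m inch '[[[-22,0,35,0],[-44,0,70,0],[-66,0,105,0],[-88,0,140,0],[-110,0,175,0],[-135,0,210,0],[-160,0,250,0],[-182,0,283,0],[-182,0,320,0],[-182,0,350,0]]]'
python3 - <<'E'
from h import *
plan([.43,.05,.29],2.007)
E
```

```text
clock: 38.4
tcp_pos: [0.6084, 0.3333, 0.1929]
orientation: [0.363, -0.363, -0.607, 0.607]
wrist_force: [-4.9, -1.9, 5.4]
finger_gap: 0.0396
row [ 0.1 -0.1 -0.   3.3] psi 2.064 tooly [-0.0003 -0.0004 -1.    ] j [ 0.386  0.561  0.43   1.44  -0.    -1.678] t 38.4 tcp [0.6084 0.3333 0.1929] cab [ 33.8  69.7 192.9] F [-4.9 -1.9  5.4] gap 39.6
clock: 39.1
tcp_pos: [0.6115, 0.3347, 0.299]
orientation: [-0.36, 0.365, 0.61, -0.604]
wrist_force: [-0.1, -0.2, 1.7]
finger_gap: 0.066
clock: 40.1
tcp_pos: [0.3856, 0.0066, 0.2914]
orientation: [-0.363, 0.363, 0.607, -0.607]
wrist_force: [-0.7, -0.7, 0.6]
finger_gap: 0.066
row [ 17.2   1.4 -59.7   3.2] psi 2.063 tooly [ 0.0003 -0.0001 -1.    ] j [-0.192 -0.069 -0.152  1.488 -0.    -2.255] t 40.1 tcp [0.3856 0.0066 0.2914] cab [-361.    45.7  291.4] F [-0.7 -0.7  0.6] gap 66.0
```

Run:
```python
from h import *
im=env.read_camera("top");cv2.imwrite("pics/t35.png",im);crop("top","tz35.png",215,165,70,70,9,im)
im=env.read_camera("side");cv2.imwrite("pics/s35.png",im)
v=np.clip(255*(im[150:200,285:345]/255.)**.6,0,255).astype(np.uint8)
cv2.imwrite("pics/sz35.png",cv2.resize(v,None,fx=12,fy=12,interpolation=cv2.INTER_CUBIC))
```

```text
(no output)
```

View pics/sz35.png

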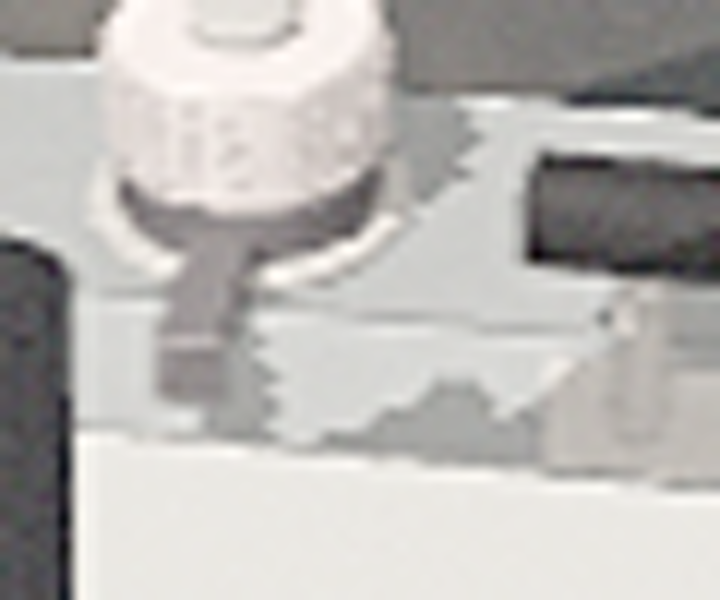

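View pics/tz35.png

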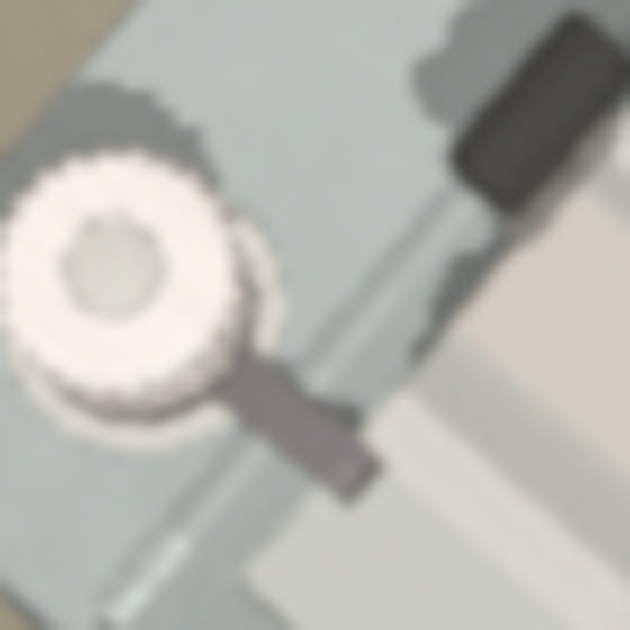

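Run:
```python
from h import *
im=cv2.imread("pics/t35.png")
i=im.astype(int).mean(2)
for r in range(205,223): print(r,' '.join('%3d'%i[r,c] for c in range(236,262)))
T=lambda a,b:(215+(a+.5)/9-.5,165+(b+.5)/9-.5)
for a,b in(((235,410),(345,503)),((250,384),(363,482))):
    p,q=wc(onz("top",T(*a),.227)),wc(onz("top",T(*b),.227)); d=q-p; print(p.round(4),q.round(4),"ang",np.arctan2(-d[0],d[1]), "from axis",np.arctan2(.0338-q[0],q[1]-.0697))
for a in(1.52,1.571,1.62,1.66):
    q=proj("top",[cw(.034-r*np.sin(a)-w*np.cos(a),.07+r*np.cos(a)-w*np.sin(a),.227) for w in(-.0055,0,.0055) for r in(.03,.051)]);print(a,((q-[215,165])*9+4).round(0).tolist())
```

```text
205 196 186 179 169 148 125 123 127 132 135 140 152 161 167 175 181 182 178 172 170 171 171 170 165 153 149
206 196 183 165 148 132 123 124 125 125 124 124 140 160 173 183 185 178 173 171 170 170 170 168 165 162 169
207 186 170 145 126 121 124 125 125 125 124 121 128 150 172 184 180 173 170 170 170 170 168 167 168 174 179
208 166 148 129 123 124 125 126 126 126 126 124 122 134 156 167 167 165 164 167 169 169 171 177 185 190 187
209 139 146 150 144 133 126 125 126 126 126 126 124 123 126 130 139 143 146 156 163 171 180 195 206 205 196
210 162 186 195 182 158 134 126 125 126 127 127 126 125 122 116 116 117 118 128 153 178 193 204 211 211 206
211 199 210 210 202 181 149 128 125 126 127 127 126 126 126 124 119 114 109 117 151 187 205 210 212 212 211
212 210 208 202 195 181 158 138 131 129 126 127 127 127 127 127 125 121 116 125 163 197 210 212 212 212 212
213 201 194 186 182 171 162 157 151 142 131 128 127 127 127 128 127 126 125 138 173 201 211 213 212 212 212
214 187 184 179 172 166 165 170 174 164 144 132 128 127 128 127 127 127 128 132 156 187 206 212 212 212 212
215 183 181 175 166 
[... 753 characters left out ...]
75 171 171 169 169 168 171 176 182 192 199 201 201 199 198 198 200 201 200 200 200 200 200
[0.0061 0.0742 0.227 ] [-0.0205  0.0749  0.227 ] ang 1.5436728129792603 from axis 1.475217219186713
[0.0071 0.0688 0.227 ] [-0.0205  0.0699  0.227 ] ang 1.5306776119889969 from axis 1.5674026637263963
1.52 [[233.0, 428.0], [318.0, 504.0], [253.0, 406.0], [338.0, 481.0], [274.0, 384.0], [359.0, 459.0]]
1.571 [[239.0, 423.0], [328.0, 494.0], [259.0, 400.0], [348.0, 471.0], [278.0, 377.0], [367.0, 447.0]]
1.62 [[246.0, 417.0], [338.0, 484.0], [264.0, 393.0], [356.0, 460.0], [282.0, 369.0], [374.0, 436.0]]
1.66 [[250.0, 413.0], [346.0, 475.0], [268.0, 388.0], [363.0, 451.0], [285.0, 363.0], [380.0, 426.0]]
```

View pics/t35.png

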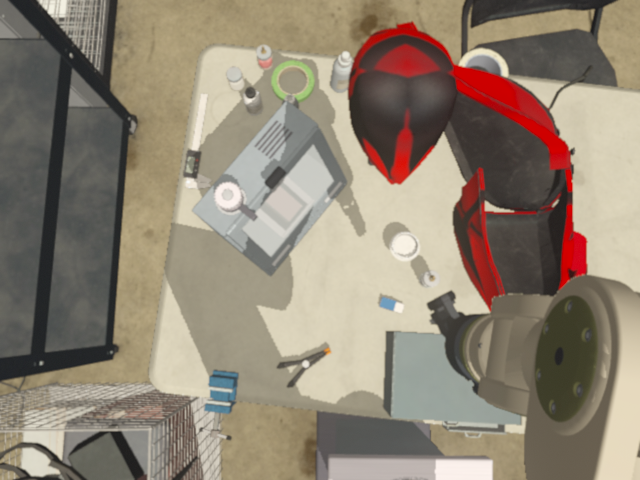

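View pics/s35.png

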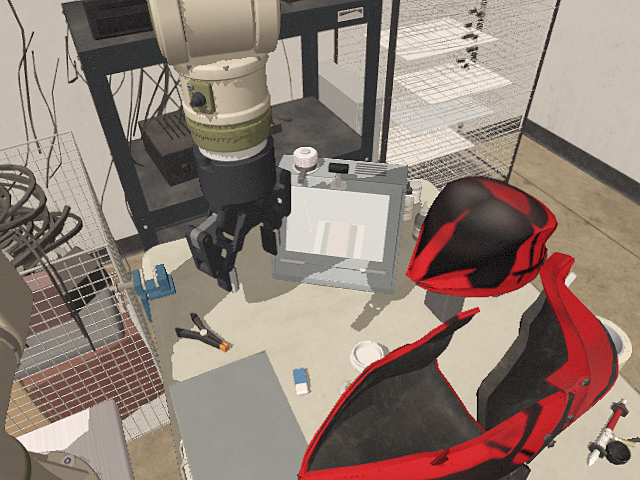

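Run:
```python
from workcell import env
print(env.get_state()['clock'],env.get_state()['wrist_force']); print(env.hand_in())
```

```text
40.2 [ 0.73252793 -0.80169663 -0.47169632]
the job is handed in; nothing more can be done
None
```

The job is done and handed in at about 40 s. The door went all the way down, the block went onto the mat, the door was pushed shut, and then the collar was turned.

**What the last checks showed**
- **Block:** it lies flat and lengthwise up the slope. Its front end is 41–44 mm below the mat centre, where the mat reaches 50 mm. It sits within about ±24 mm sideways, where the mat reaches 35 mm. Its back end is partly hidden by the roof. Through the window it had not moved after the door closed.
- **Door:** shut. When I pushed the handle with closed fingers, about 17 N did not move it, at the position expected for shut. The top camera puts the handle within 1 pixel of its predicted shut place.
- **Collar:** after the first turn I measured about 1.51 rad, so I gripped it again and added 3.3°. It now measures about 1.57; single estimates from the two cameras run from 1.53 to 1.59. I judged it against the cabinet's axes, because I could not make out the roof mark itself.
- **Other loose things:** cup, eraser and jar are at the same pixels as at the start.

**What disagreed or went wrong**
- **Fingertip height:** the cameras put the fingertips about 33 mm higher than the reported TCP, more when the gripper is open. I corrected for this throughout.
- **Tool tilt:** the moves allow no tilt, so I gripped the block near one end. Pressing its far end onto the rack turned it to the slope.
- **Door grip:** the pinch on the handle slid over the last few millimetres of closing, which is why I pushed with closed fingers.
- **Collar release:** by mistake I commanded a further 3.3° turn while the fingers were opening. The final collar reading was taken after that.

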